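Sort the locking forceps off the draining rack: ratcheted shut or open

ROBOT

A 7-joint arm with a two-finger parallel gripper is mounted at the origin on the work surface; the furniture and walls round the work are solid. World frame = base frame: x ahead of the robot, y to its left, z up, the work surface at z = 0. Lengths are in m, angles in rad, forces in N, time in s.
With the tool pointing down it reaches from about 0.4 to 0.85 m from the base axis. Payload 4.5 kg.
Tool frame: the origin (TCP) lies midway between the tips of the shut fingers; the grasp point (between the pads) lies 19 mm behind it; z points along the fingers, y is the line along which they close (so a half turn about z gives the same grasp; the last joint's range is limited). The gripper opens to 88 mm and grips with 3 to 60 N. Pads are 18 mm wide; open, the fingers measure 123 mm over their backs; the gripper's body (75 mm by 187 mm) begins 45 mm behind the grasp point.
Start: joints at [1.268, 0.689, -0.195, 1.565, 0.157, 0.902, -0.215], TCP at [0.207, -0.59, 0.239] pointing down, gripper open.
Joint ranges: [-3.01, 3.01], [-0.46, 2.08], [-1.47, 1.51], [0.13, 2.56], [-1, 4.14], [0.04, 2.09], [-2.66, 2.66]. Speed limits (rad/s): [2.57, 2.57, 3.14, 3.14, 3.14, 3.14, 3.14].

INTERFACE

Orientations are given as a unit quaternion [x, y, z, w].
In Python, from plant import get_state, viewer, workorder gives the robot as it stands. The module is installed in compiled form; this text tells all that it offers.
- The arm moves only by the tool step_arm, never from a script. Its argument "motion" is a list of rows, each an object of numbers: "wx", "wy", "wz": the turn, a rotation vector about the tool's x, y, z each as a share of 180 degrees, from -1 to 1; "dx", "dy", "dz": the shift along the tool's x, y, z each as a share of 8 cm, from -1 to 1; "claw": the finger opening in mm, from 0 to 88.1. A call has 1 to 8 rows; each row is the pose to reach, as a shift and turn from the pose commanded when the call began, along the tool's axes at that moment, turning the shorter way round; what a row does not reach only later rows make up. A row lasts 1/10 s, in which the tool goes at most 50 mm and 8.59 degrees, less where a joint would pass 70% of its speed; a pose out of reach is approached as far as the arm can. A call with a number of a shift or a turn outside -1 to 1 is refused whole. A call with a gripper value outside its range is refused whole. The fingers move at their own pace and stop on an object; "force" is the grip in N (left out, the last holds). Time passes only in rows, so rows that repeat a pose let the fingers close. It gives the time, the measured TCP pose, the force, the opening and the grip force at its end, in the units of the state.
- get_state(): the state, without advancing time (a new reading comes with each control period).
- viewer.snapshot(name): name is "scene" or "top"; returns (picture, depth): 384x512x3 uint8, red, green, blue; 384x512 float32, m along the optical axis (not along the pixel's ray), 0 where there is no reading.
- viewer.calibration(name): a dict with "vfov" (degrees; the focal length in pixels is half the picture's height over the tangent of half this angle, whatever the lens; pixels are square), "cx", "cy" (the principal point, pixels), "dist_coeffs" ([k1, k2, p1, p2, k3] as OpenCV has them; the pictures are not rectified), "extrinsics" (4x4, takes a point from camera to world coordinates). Camera axes: x right, y down, z forward; pixel columns grow to the right and rows downward; lengths in m; the calibration is good to about 2 mm. A picture is of the moment at which its call begins. calibration takes no time and is no camera call.
- workorder.finish_job(): hands the job in; it is judged then, once.
The state is a dict: "clock": time; "q": joint angles; "qd": joint speeds; "joint_torque": joint torques, N m; "tool_pos": TCP position; "eef_rot": TCP orientation; "contact_force": force on the tool from outside, world axes, zero at the start; "moment": the same for the moment, N m; "opening": opening from 0.0 (shut) to 1.0 (fully open); "finger_force": force on a finger pad.
Only numpy, scipy, OpenCV 4.12 (cv2) and the standard library are available. Lean on these libraries where they do the work, as an engineer would, in place of code of your own. Each camera call takes 0.05 s, during which the arm holds its last target. There are 200 camera calls.

TASK

Three locking forceps have drained on the sloping rack and are to be made ready for the autoclave: lay those whose ratchet is not caught (jaws free to open) in the perforated steel steriliser basket, and those that are ratcheted shut in the smooth shallow dish, to be washed again. Feel or look at each one to tell which it is, do not click any ratchet shut or open on the way, lay them down flat inside without dropping them, and leave the other things on the bench where they are.

Things in the scene. Friction and masses are not known exactly. Their poses are not given: they have to be found in the camera images.
- clamp_a: steel locking forceps, 129 mm long, 6 mm thick, 44 g, lying across the board in the lowest row, tips to the right. May be ratcheted shut or not; its name and pose do not tell. Origin: pivot axis, underside (on the board). x to the jaw tips (x +42 mm), y up the slope, z out of the board. This half's handle is at -y; the other half turns on the pivot, handle at +y. Lift along z.
- clamp_a_tip (a point): between the jaws of clamp_a, 40 mm ahead of the pivot, at half thickness. Each forceps: handle bars straight from x +9 to -57 mm, outer faces at y -9 and +9 mm when shut: gripped, 16.5 to 18 mm over both; rings 25 mm across, centres at x -74, y -13 and +13 mm; pivot boss 15 mm across, 7 mm high; centre of mass near x -30 mm
- clamp_a_rings (a point): midway between the finger rings of clamp_a when shut, at x -74 mm, half thickness. Not caught, the +y handle stands about 0.125 rad out: at x -28 mm 20.5 to 22.5 mm over both bars, 56 to 60 mm over the rings (shut 48 to 50 mm), jaws gape 5 mm at the tips; it swings further out against a slight spring, and can be pressed in no nearer without clicking
- clamp_a_catch (a joint): how far clamp_a's sprung ratchet tooth is pushed back, m: about 0 at rest, caught or not; over 0.0006 while it clicks in or out. Each forceps: pressing an uncaught pair with over 6 N at the rings or 15 N at x -28 mm clicks it shut; a grip of 4 to 10 N on the bars near x -28 mm is safe and enough. Caught: it cannot be pressed further
- clamp_b: forceps identical to clamp_a, same frame and sizes, in the middle row; shut or not independently of the others. Each clamp's lower handle bar rests on two steel pegs, 6 mm thick, 24 mm high, square to the board, 25 mm left and right of its middle, centres 12 mm down the slope from the clamp's x axis; the pivot is within 8 mm of the right peg.
- clamp_b_tip (a point): as clamp_a_tip, on clamp_b
- clamp_b_rings (a point): as clamp_a_rings, on clamp_b
- clamp_b_catch (a joint): as clamp_a_catch, of clamp_b
- clamp_c: forceps identical to clamp_a, same frame and sizes, in the top row; shut or not independently of the others. If the fingers close low of a clamp's middle, the upper finger presses it down the slope onto its pegs and it sticks there: close 3 mm high of its x axis, or ease the tool up the slope until the force along it is gone, before lifting.
- clamp_c_tip (a point): as clamp_a_tip, on clamp_c
- clamp_c_rings (a point): as clamp_a_rings, on clamp_c
- clamp_c_catch (a joint): as clamp_a_catch, of clamp_c
- rack: draining rack, fixed: white board 165 mm wide, 215 mm up a 30 degree slope rising to +x, on steel legs, drip trough in front. Origin: centre of footprint on the bench; y left, z up. Low edge of the face at x -93, z 120 mm; high edge x 93, z 227 mm. Rows 64 mm apart. To get a finger in on the uphill side of a clamp the tool must be tilted square to the board.
- basket: steriliser basket: perforated steel, folded wire handle at its +y and -y ends, 174 (x) x 166 (y) mm outside, walls 2 mm thick, 30 mm high; fixed. Origin: centre of underside; inner floor at z 2 mm. It stands left of the rack or right of the pipette carousel, the dish at the other place
- dish: smooth shallow white dish, no holes or handles, flat rim 11 mm wide all round; without the rim 174 (x) x 166 (y) mm, walls 3 mm thick, 18 mm high; fixed. Origin: centre of underside; inner floor at z 3 mm
- timer: bystander: bench timer 24 x 68 x 62 mm, loose; origin at the centre of its underside
- petri_0: bystander: petri dish, 66 mm across, 13 mm high, loose; origin at the centre of its underside
- dye_bottle: bystander: small brown bottle, 49 mm across, 90 mm high, loose; origin at the centre of its underside
There are look-alikes about, which are no part of the job. Leave any orange look-alike of the clamp_c alone.

How it is judged:
At the end, for the whole second after the job is handed in: Each clamp that is ratcheted shut lies in the dish, each one that is not in the basket: its tip and ring points within 87 mm (x) and 83 mm (y) of the tray's centre, along its sides, and under 32 mm above its underside; all released and at rest (under 0.03 m/s) (((contact force between clamp_a_jaw1 and clamp_a_jaw2 above 0.4 N and x of clamp_a_tip in the frame of dish between -0.087 and 0.087 m and y of clamp_a_tip in the frame of dish between -0.083 and 0.083 m and z of each of clamp_a_tip, clamp_a_rings in the frame of dish below 0.032 m and x of clamp_a_rings in the frame of dish between -0.087 and 0.087 m and y of clamp_a_rings in the frame of dish between -0.083 and 0.083 m) or (not (contact force between clamp_a_jaw1 and clamp_a_jaw2 above 0.4 N) and x of clamp_a_tip in the frame of basket between -0.087 and 0.087 m and y of clamp_a_tip in the frame of basket between -0.083 and 0.083 m and z of each of clamp_a_tip, clamp_a_rings in the frame of basket below 0.032 m and x of clamp_a_rings in the frame of basket between -0.087 and 0.087 m and y of clamp_a_rings in the frame of basket between -0.083 and 0.083 m)) and linear speed of each of clamp_a, clamp_b, clamp_c below 0.03 m/s and ((contact force between clamp_b_jaw1 and clamp_b_jaw2 above 0.4 N and x of clamp_b_tip in the frame of dish between -0.087 and 0.087 m and y of clamp_b_tip in the frame of dish between -0.083 and 0.083 m and z of each of clamp_b_tip, clamp_b_rings in the frame of dish below 0.032 m and x of clamp_b_rings in the frame of dish between -0.087 and 0.087 m and y of clamp_b_rings in the frame of dish between -0.083 and 0.083 m) or (not (contact force between clamp_b_jaw1 and clamp_b_jaw2 above 0.4 N) and x of clamp_b_tip in the frame of basket between -0.087 and 0.087 m and y of clamp_b_tip in the frame of basket between -0.083 and 0.083 m and z of each of clamp_b_tip, clamp_b_rings in the frame of basket below 0.032 m and x of clamp_b_rings in the frame of basket between -0.087 and 0.087 m and y of clamp_b_rings in the frame of basket between -0.083 and 0.083 m)) and ((contact force between clamp_c_jaw1 and clamp_c_jaw2 above 0.4 N and x of clamp_c_tip in the frame of dish between -0.087 and 0.087 m and y of clamp_c_tip in the frame of dish between -0.083 and 0.083 m and z of each of clamp_c_tip, clamp_c_rings in the frame of dish below 0.032 m and x of clamp_c_rings in the frame of dish between -0.087 and 0.087 m and y of clamp_c_rings in the frame of dish between -0.083 and 0.083 m) or (not (contact force between clamp_c_jaw1 and clamp_c_jaw2 above 0.4 N) and x of clamp_c_tip in the frame of basket between -0.087 and 0.087 m and y of clamp_c_tip in the frame of basket between -0.083 and 0.083 m and z of each of clamp_c_tip, clamp_c_rings in the frame of basket below 0.032 m and x of clamp_c_rings in the frame of basket between -0.087 and 0.087 m and y of clamp_c_rings in the frame of basket between -0.083 and 0.083 m))); the robot touches nothing.
It fails at once if the robot forces a clamp's ratchet (clicks it shut or open) ((value of joint clamp_a_catch above 0.0006 m and contact force between the fingers and clamp_a above 0.3 N) or (value of joint clamp_b_catch above 0.0006 m and contact force between the fingers and clamp_b above 0.3 N) or (value of joint clamp_c_catch above 0.0006 m and contact force between the fingers and clamp_c above 0.3 N)).
It fails at once if a clamp is dropped or thrown (over 0.9 m/s while the robot does not touch it) ((linear speed of clamp_a above 0.9 m/s and contact force between the fingers and clamp_a below 0.01 N) or (linear speed of clamp_b above 0.9 m/s and contact force between the fingers and clamp_b below 0.01 N) or (linear speed of clamp_c above 0.9 m/s and contact force between the fingers and clamp_c below 0.01 N)).
It fails at once if a bystander is pushed more than 3 cm (distance of any of timer, petri_0, dye_bottle from where it was at the start of the episode above 0.03 m).
It also fails if it takes over 72 s, if anything falls off the work surface, if the arm or the gripper's body presses on something with over 40 N, if the wrist force passes 120 N, or if a joint passes its speed limit or range.

## Working session

There is one attempt and no reset: what is moved stays moved. The work goes in short steps, Python scripts to look and compute and a tool call to move; the robot and the scene stay as the last step left them, time stands still between calls to the robot, and variables do not carry over. Pictures are saved under pics/ and viewed, at most 10 in all, crops included, and the job is handed in when it is done.

Besides the shell and the picture viewer there is one more tool, called after "Call:" by a JSON object that holds its "api" and its "payload", one argument or row to a line. step_arm: Moves the arm, as the interface text tells. Shift numbers are shares of 8 cm and turn numbers shares of 180 degrees, none past 1 either way. Its arguments: {"type":"object","properties":{"motion":{"type":"array","items":{"type":"object","properties":{"wx":{"type":"number","minimum":-1,"maximum":1},"wy":{"type":"number","minimum":-1,"maximum":1},"wz":{"type":"number","minimum":-1,"maximum":1},"dx":{"type":"number","minimum":-1,"maximum":1},"dy":{"type":"number","minimum":-1,"maximum":1},"dz":{"type":"number","minimum":-1,"maximum":1},"claw":{"type":"number"}}}},"force":{"type":"number"}},"required":["motion"]}

```bash
mkdir -p pics; cat > h.py <<'E'
import numpy as np,cv2
from plant import get_state, viewer, workorder
from scipy.spatial.transform import Rotation as R
def K(name):
    c=viewer.calibration(name); f=192/np.tan(np.radians(c['vfov'])/2)
    return np.array([[f,0,c['cx']],[0,f,c['cy']],[0,0,1]]),np.array(c['dist_coeffs']),np.array(c['extrinsics'])
def snap(name):
    p,d=viewer.snapshot(name); np.savez('last_%s.npz'%name,p=p,d=d); return p,d
def world(name,d):
    k,dc,E=K(name); h,w=d.shape
    uv=np.stack(np.meshgrid(np.arange(w),np.arange(h)),-1).reshape(-1,1,2).astype(np.float64)
    n=cv2.undistortPoints(uv,k,dc)[:,0].reshape(h,w,2)
    P=np.concatenate([n*d[...,None],d[...,None]],-1)
    return P@E[:3,:3].T+E[:3,3]
def proj(name,X):
    k,dc,E=K(name); Ei=np.linalg.inv(E)
    return cv2.projectPoints(np.atleast_2d(X).astype(float),cv2.Rodrigues(Ei[:3,:3])[0],Ei[:3,3],k,dc)[0][:,0]
E
python3 - <<'E'
from h import *
print(get_state())
for n in('scene','top'):
    p,d=snap(n); cv2.imwrite(f'pics/{n}0.png',cv2.resize(p[...,::-1],(800,600),interpolation=cv2.INTER_CUBIC)); print(n,K(n))
E
```

```text
{'clock': 0.0, 'q': array([ 1.26776316,  0.68999312, -0.194525  ,  1.5663651 ,  0.15733202,
        0.90251275, -0.21507504]), 'qd': array([-2.05667995e-03,  1.99003522e-04, -4.84471130e-04, -6.69737131e-05,
        1.19389348e-03, -1.66663765e-03,  1.16796213e-03]), 'joint_torque': array([ 2.31575259e-04, -5.27556431e+01, -1.26692601e+00, -1.53429347e+01,
       -5.25969348e-02,  6.56967197e-03,  1.68183215e-04]), 'tool_pos': array([ 0.20629712, -0.5892831 ,  0.23789902]), 'eef_rot': array([ 9.85839218e-01,  1.67690640e-01, -2.34371678e-04, -9.11334807e-04]), 'contact_force': array([ 0.82281161,  0.68954963, -0.68382702]), 'moment': array([-0.04117997,  0.01682438, -0.00835325]), 'finger_force': 0.0, 'opening': 1.0004657260147833}
scene (array([[459.34033221,   0.        , 259.25252088],
       [  0.        , 459.34033221, 192.40815553],
       [  0.        ,   0.        ,   1.        ]]), array([-0.13295703,  0.        ,  0.        ,  0.        ,  0.        ]), array([[-0.88365555, -0.22027352,  0.4130768 , -0.21398311],
       [-0.46784375,  0.44678944, -0.76256241,  1.21029722],
       [-0.01658604, -0.8670979 , -0.49786156,  0.88137385],
       [ 0.        ,  0.        ,  0.        ,  1.        ]]))
top (array([[358.42241267,   0.        , 250.01055029],
       [  0.        , 358.42241267, 191.80538929],
       [  0.        ,   0.        ,   1.        ]]), array([-0.10397453,  0.        ,  0.        ,  0.        ,  0.        ]), array([[-0.00816296, -0.98483312,  0.1733121 ,  0.18992118],
       [-0.99984058,  0.01079084,  0.01422587,  0.05916356],
       [-0.0158803 , -0.17316834, -0.98476421,  1.23428081],
       [ 0.        ,  0.        ,  0.        ,  1.        ]]))
```

View pics/scene0.png

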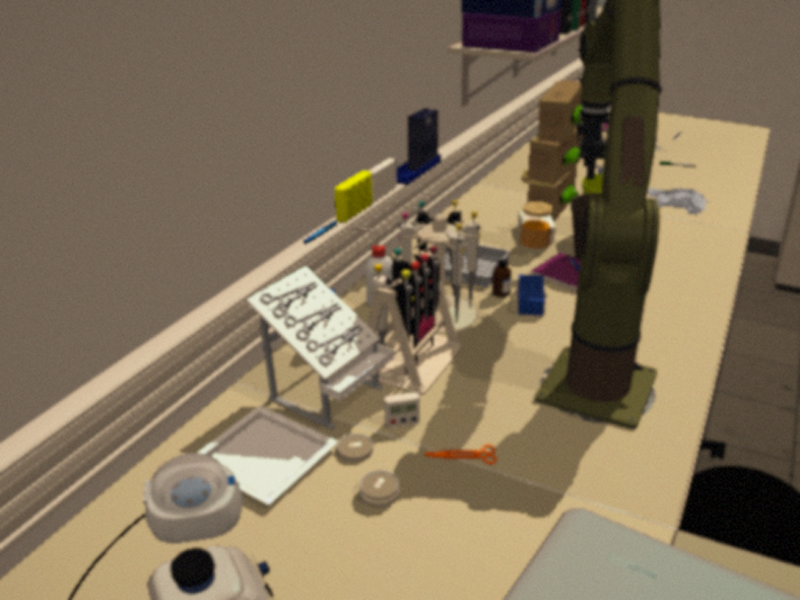

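View pics/top0.png

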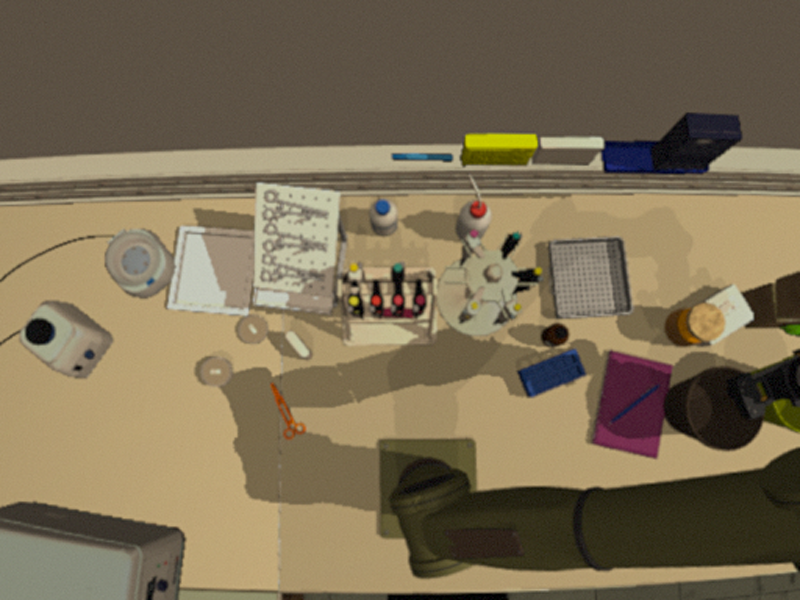

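The scene view shows the white rack with three forceps at about (310,315), the white dish at (265,455), the timer at (402,408), and the orange look-alike at (460,454). The top view shows the rack at (297,247), the rimmed dish left of it at (210,270), and the perforated basket right of the carousel at (590,278). The bottle is at (555,335), petri dishes at (252,330) and (214,370), and the orange scissors look-alike at (287,410).

Candidates are the three steel forceps on the rack, top view (270,205–280), and the orange one at (287,410), which I leave alone. Next is a close crop and the rack geometry.

```bash
cat > m.py <<'E'
from h import *
p,d=np.load('last_top.npz').values(); W=world('top',d)
ps,ds=np.load('last_scene.npz').values(); Ws=world('scene',ds)
# board plane
for nm,WW,im,(r0,r1,c0,c1) in (('top',W,p,(116,200,160,220)),('scene',Ws,ps,(165,245,150,245))):
    X=WW[r0:r1,c0:c1].reshape(-1,3); b=(im[r0:r1,c0:c1].min(-1)>150).ravel()
    m=b&(X[:,2]>.10)&(X[:,2]<.25); X=X[m]
    for _ in range(5):
        c=X.mean(0); n=np.linalg.svd(X-c,full_matrices=False)[2][2]; n*=np.sign(n[2]); e=abs((X-c)@n); X=X[e<max(.002,2*e.std())]
    print(nm,len(X),c,n,np.degrees(np.arccos(n[2])),'min',np.percentile(X,0.5,0),'max',np.percentile(X,99.5,0))
def at(r,c,WW=W): return WW[r,c].round(3)
for nm,(u,v) in dict(petri1=(252,330),petri2=(214,370),bottle=(555,335),timer=(298,345),car=(492,275),carpen=(513,243),pip=(390,300),box=(552,373),dishc=(215,270),dishL=(171,308),dishTL=(180,228),bask=(590,278),bTL=(552,240),bTR=(624,238),bBL=(558,316),bBR=(629,310),bottlewash=(474,208),wb2=(383,208)).items():
    print(nm,at(int(v*.64),int(u*.64)))
# heightmaps
print('high stuff max z by y, x in .2-.6')
for y in np.arange(-.5,.55,.05):
    s=(abs(W[...,1]-y)<.025)&(W[...,0]>.25)&(W[...,0]<.8)&(d>0)
    print(round(y,2),W[s][:,2].max().round(3),W[s][W[s][:,2].argmax()].round(2), end=' | ')
cv2.imwrite('pics/rack.png',np.hstack([cv2.resize(p[112:204,156:224,::-1],None,fx=6,fy=6,interpolation=cv2.INTER_CUBIC),cv2.resize(ps[165:257,155:215,::-1],None,fx=6,fy=6,interpolation=cv2.INTER_CUBIC)]))
E
python3 m.py
```

```text
top 1250 [0.5089832  0.26071139 0.18040603] [-0.49977257  0.06861072  0.86343497] 30.29552285927584 min [0.38251194 0.17437379 0.10291671] max [0.59437977 0.35145674 0.22701515]
scene 1099 [0.49609035 0.27320113 0.17251024] [-0.48762397  0.06984212  0.87025568] 29.51163579368711 min [0.40824005 0.1777849  0.12166155] max [0.59161057 0.35246571 0.22245991]
petri1 [0.341 0.387 0.008]
petri2 [0.254 0.468 0.021]
bottle [ 0.317 -0.266  0.074]
timer [0.304 0.275 0.059]
car [ 0.406 -0.107  0.251]
carpen [ 0.471 -0.153  0.236]
pip [0.405 0.08  0.007]
box [ 0.24  -0.265  0.041]
dishc [0.483 0.481 0.003]
dishL [0.391 0.573 0.018]
dishTL [0.582 0.564 0.016]
bask [ 0.455 -0.374  0.001]
bTL [ 0.544 -0.293  0.001]
bTR [ 0.547 -0.463  0.001]
bBL [ 0.362 -0.288  0.032]
bBR [ 0.377 -0.453  0.016]
bottlewash [ 0.569 -0.095  0.147]
wb2 [0.579 0.09  0.125]
high stuff max z by y, x in .2-.6
-0.5 0.638 [ 0.68 -0.48  0.64] | -0.45 0.654 [ 0.68 -0.46  0.65] | -0.4 0.65 [ 0.68 -0.41  0.65] | -0.35 0.643 [ 0.68 -0.37  0.64] | -0.3 0.639 [ 0.68 -0.32  0.64] | -0.25 0.634 [ 0.68 -0.27  0.63] | -0.2 0.632 [ 0.68 -0.22  0.63] | -0.15 0.63 [ 0.68 -0.14  0.63] | -0.1 0.628 [ 0.68 -0.1   0.63] | -0.05 0.627 [ 0.68 -0.03  0.63] | -0.0 0.629 [0.68 0.02 0.63] | 0.05 0.63 [0.68 0.07 0.63] | 0.1 0.63 [0.68 0.09 0.63] | 0.15 0.632 [0.68 0.17 0.63] | 0.2 0.637 [0.68 0.21 0.64] | 0.25 0.639 [0.68 0.27 0.64] | 0.3 0.644 [0.68 0.31 0.64] | 0.35 0.65 [0.68 0.37 0.65] | 0.4 0.656 [0.68 0.42 0.66] | 0.45 0.662 [0.68 0.47 0.66] | 0.5 0.672 [0.68 0.52 0.67] |
```

View pics/rack.png

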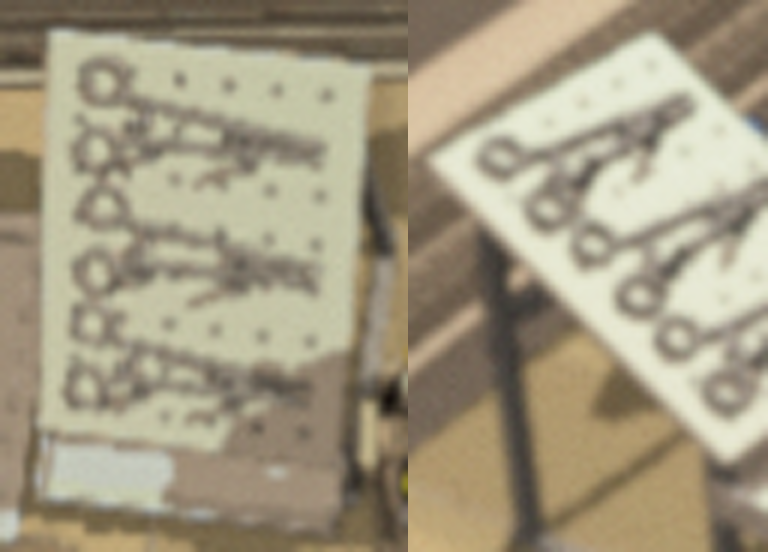

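The crop shows the three forceps, tips right. Ring pairs are at (103,80)/(97,150), (103,208)/(97,270) and (95,323)/(88,388). I'll rectify both views onto the board plane to get the poses and ring spacing.

```bash
cat > m2.py <<'E'
from h import *
n=np.array([-.4945,.0692,.866]); n/=np.linalg.norm(n)
h=np.array([-n[0],-n[1],0]); h/=np.linalg.norm(h)
u=h*n[2]+np.array([0,0,np.hypot(n[0],n[1])]); r=np.cross(u,n)  # right x up = out
C=np.array([.5089,.2607,.1804])  # on plane(top)
np.savez('board.npz',n=n,u=u,r=r,C=C); print('u',u,'r',r,'yaw',np.degrees(np.arctan2(h[1],h[0])))
ims=[]
for nm in('top','scene'):
    p,d=np.load(f'last_{nm}.npz').values()
    a=np.arange(-110,110,.7)/1000; b=np.arange(120,-130,-.7)/1000  # cols right, rows up
    A,B=np.meshgrid(a,b); X=C+A[...,None]*r+B[...,None]*u+.005*n
    q=proj(nm,X.reshape(-1,3)).reshape(A.shape+(2,)).astype(np.float32)
    ims.append(cv2.remap(p[...,::-1].copy(),q[...,0],q[...,1],cv2.INTER_CUBIC))
o=np.hstack(ims)
for k in range(0,250,20): # ticks
    y=int(k/.7); cv2.putText(o,str(120-k),(0,y+4),0,.3,(0,0,255)); 
for k in range(0,220,20): cv2.putText(o,str(-110+k),(int(k/.7),8),0,.28,(255,0,0)); cv2.putText(o,str(-110+k),(315+int(k/.7),8),0,.28,(255,0,0))
cv2.imwrite('pics/rect.png',cv2.resize(o,None,fx=1.27,fy=1.27)); print(o.shape)
E
python3 m2.py
python3 - <<'E'
from h import *
p,d=np.load('last_top.npz').values(); W=world('top',d)
for x0,x1 in((.2,.3),(.3,.4),(.4,.5),(.5,.62)):
    print(x0,[(round(y,2),float(W[s][:,2].max().round(2))) for y in np.arange(-.5,.6,.05) if (s:=(abs(W[...,1]-y)<.025)&(W[...,0]>x0)&(W[...,0]<x1)&(d>0)).any()])
E
```

```text
u [ 0.85795421 -0.12006154  0.49949955] r [-1.38588917e-01 -9.90349995e-01  1.38777878e-17] yaw -7.966201202941626
(358, 630, 3)
0.2 [(np.float64(-0.5), 0.35), (np.float64(-0.45), 0.02), (np.float64(-0.4), 0.02), (np.float64(-0.35), 0.05), (np.float64(-0.3), 0.06), (np.float64(-0.25), 0.06), (np.float64(-0.2), 0.05), (np.float64(-0.15), 0.01), (np.float64(-0.1), 0.01), (np.float64(-0.05), 0.01), (np.float64(-0.0), 0.01), (np.float64(0.05), 0.01), (np.float64(0.1), 0.01), (np.float64(0.15), 0.01), (np.float64(0.2), 0.01), (np.float64(0.25), 0.07), (np.float64(0.3), 0.06), (np.float64(0.35), 0.01), (np.float64(0.4), 0.01), (np.float64(0.45), 0.03), (np.float64(0.5), 0.03), (np.float64(0.55), 0.01)]
0.3 [(np.float64(-0.5), 0.01), (np.float64(-0.45), 0.04), (np.float64(-0.4), 0.03), (np.float64(-0.35), 0.04), (np.float64(-0.3), 0.09), (np.float64(-0.25), 0.09), (np.float64(-0.2), 0.22), (np.float64(-0.15), 0.27), (np.float64(-0.1), 0.26), (np.float64(-0.05), 0.26), (np.float64(-0.0), 0.25), (np.float64(0.05), 0.25), (np.float64(0.1), 0.25), (np.float64(0.15), 0.25), (np.float64(0.2), 0.1
[... 633 characters left out ...]
np.float64(0.35), 0.17), (np.float64(0.4), 0.02), (np.float64(0.45), 0.01), (np.float64(0.5), 0.01), (np.float64(0.55), 0.06)]
0.5 [(np.float64(-0.5), 0.36), (np.float64(-0.45), 0.35), (np.float64(-0.4), 0.24), (np.float64(-0.35), 0.24), (np.float64(-0.3), 0.1), (np.float64(-0.25), 0.1), (np.float64(-0.2), 0.11), (np.float64(-0.15), 0.12), (np.float64(-0.1), 0.23), (np.float64(-0.05), 0.11), (np.float64(-0.0), 0.11), (np.float64(0.05), 0.11), (np.float64(0.1), 0.13), (np.float64(0.15), 0.22), (np.float64(0.2), 0.23), (np.float64(0.25), 0.23), (np.float64(0.3), 0.23), (np.float64(0.35), 0.23), (np.float64(0.4), 0.11), (np.float64(0.45), 0.1), (np.float64(0.5), 0.11), (np.float64(0.55), 0.11)]
```

View pics/rect.png

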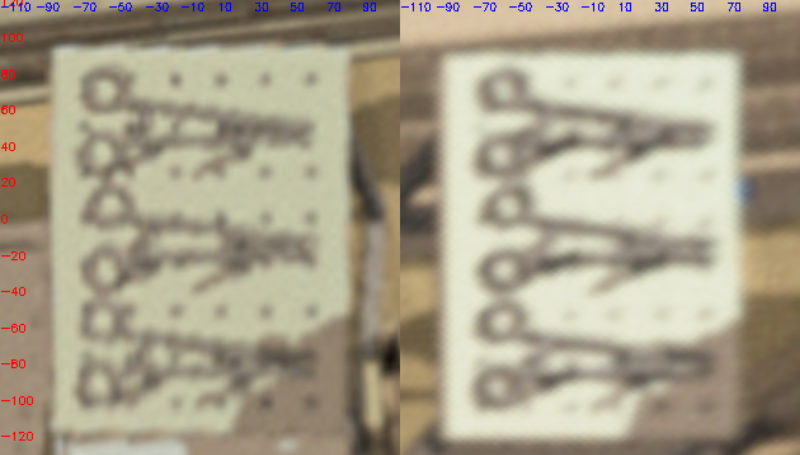

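All three ring pairs look about 34 mm apart (open-ish), but I'll settle that by the grip opening. Next: tray centres, ledge profile and the move planner.

```bash
cat > plan.py <<'E'
from h import *
B=np.load('board.npz'); n,u,r,C=(B[k] for k in 'nurC')
RT=np.column_stack([-r,u,-n])           # tool square to board
def down(yawdeg):                        # tool x at yaw, pointing down
    a=np.radians(yawdeg); x=np.array([np.cos(a),np.sin(a),0]); z=np.array([0,0,-1.]); return np.column_stack([x,np.cross(z,x),z])
def rel(pos,Rt,frm=None):
    s=get_state(); p,Rc=(s['tool_pos'],R.from_quat(s['eef_rot']).as_matrix()) if frm is None else frm
    t=Rc.T@(np.array(pos)-p)/.08; w=R.from_matrix(Rc.T@Rt).as_rotvec()/np.pi
    k=int(np.ceil(abs(t).max())); print('d',t.round(3),'w',w.round(3),'calls',k,'each d',(t/max(k,1)).round(3),'dist mm',(np.linalg.norm(t)*80).round(),'deg',(np.linalg.norm(w)*180).round(1))
def st():
    s=get_state(); print(round(s['clock'],2),s['tool_pos'].round(4),R.from_quat(s['eef_rot']).as_matrix()[:,2].round(3),'F',s['contact_force'].round(2),'op',round(s['opening']*88.1,1),'ff',round(s['finger_force'],2),'q',s['q'].round(2))
O=dict(a=(.0167,-.0792),b=(.0188,-.0158),c=(.0178,.047))
def grip(k,hgt,dx=-.028,dy=.003): return C+(O[k][0]+dx)*r+(O[k][1]+dy)*u+hgt*n
E
python3 - <<'E'
from plan import *
p,d=np.load('last_top.npz').values(); W=world('top',d)
for y in(-.37,-.30,-.44,.48,.42,.54):
    s=(abs(W[...,1]-y)<.006)&(W[...,0]>.34)&(W[...,0]<.75)&(d>0)
    X=W[s]; X=X[np.argsort(X[:,0])]; print(y,' '.join(f'{a[0]*1000:.0f}:{a[2]*1000:.0f}' for a in X[::2]))
for x in (.42,.46,.5):
  for lo,hi in((-.50,-.2),(.36,.62)):
    s=(abs(W[...,0]-x)<.003)&(W[...,1]>lo)&(W[...,1]<hi)&(d>0)
    X=W[s]; X=X[np.argsort(X[:,1])]; print(x,' '.join(f'{a[1]*1000:.0f}:{a[2]*1000:.0f}' for a in X[::2]))
for k in'abc': print(k,grip(k,.08),grip(k,.002))
rel(grip('a',.08),RT)
rel([.30,-.45,.42],R.from_quat(get_state()['eef_rot']).as_matrix())
E
```

```text
-0.37 341:0 341:-1 345:-2 348:1 348:-2 352:-4 355:2 356:-3 359:1 359:-2 362:30 362:-0 363:-2 365:29 365:29 373:2 373:-1 376:1 377:-3 380:4 384:1 384:-2 387:3 390:2 391:0 394:1 397:4 398:-1 401:3 404:7 405:-2 408:2 409:-2 412:3 416:1 416:-0 419:2 423:1 423:-1 426:4 427:-1 431:-3 433:2 437:2 438:-0 441:0 444:4 444:2 447:4 448:1 451:4 453:-3 456:-2 458:3 460:-4 463:-1 466:3 467:-1 471:-2 471:-5 474:0 474:-1 477:2 478:-2 482:-2 485:1 485:0 488:1 491:4 492:-1 496:0 498:5 499:2 502:4 506:2 508:-3 510:3 514:3 514:1 518:1 521:3 521:1 524:5 528:2 529:1 532:1 533:0 534:8 535:17 535:4 535:29 536:26 539:29 549:-4 552:-2 556:-2 556:-4 559:0 561:-6 562:1 564:-4 567:-2 568:-6 571:-1 574:-1 574:-2 578:-1 581:1 582:-1 585:1 588:4 590:-4 593:-1 596:2 597:-2 601:-0 604:-0 605:-2 607:3 609:-2 611:2 612:-2 614:235 616:238 616:-1 616:229 617:-3 617:218 618:97 619:93 620:-1 620:100 621:98 623:2 623:111 623:-0 624:153 624:98 624:152 625:168 625:151 625:167 625:132 625:105 625:114 626:140 626:182 626:113 626:156 626:173 626:2 627:155 627:137 627:153 627:170 628:185 628:216 628:185 629:215 630:219 631:217 632
[... 21644 characters left out ...]
 471:3 479:2 482:1 485:4 490:2 493:2 497:3 500:3 503:6 507:4 511:4 514:5 521:-3 523:2 529:6 534:3 537:3 546:1 552:4 555:7 556:22 558:8 560:20 564:21 569:17 569:44 571:32 572:54 576:55 581:61 583:62 585:82 587:86 591:86 593:89 596:91 599:91 602:93 604:96 608:97 614:98 618:98
a [0.40551559 0.28657765 0.21164327] [0.44410059 0.28117809 0.14407076]
b [0.45961885 0.27688602 0.24331154] [0.49820385 0.27148646 0.17573903]
c [0.51363697 0.2703365  0.27468011] [0.55222196 0.26493694 0.20710761]
d [ 5.97  -9.51   0.344] w [-0.15   0.091 -0.34 ] calls 10 each d [ 0.597 -0.951  0.034] dist mm 899.0 deg 68.9
d [ 1.681 -1.261 -2.273] w [0. 0. 0.] calls 3 each d [ 0.56  -0.42  -0.758] dist mm 248.0 deg 0.0
```

Call:
{"api": "step_arm", "payload": {
  "motion": [
    {"dz": -0.6, "claw": 44},
    {"dz": -1, "wz": -0.17, "claw": 44},
    {"dz": -1, "wz": -0.17, "claw": 44},
    {"dz": -1, "wz": -0.17, "claw": 44},
    {"dz": -1, "wz": -0.17, "claw": 44}
  ],
  "force": 5
}}

```text
$.motion[0]: bad value
```

Call:
{"api": "step_arm", "payload": {
  "motion": [
    {"dz": -0.6, "dx": 0.4},
    {"dz": -1, "dx": 0.87},
    {"dz": -1, "dx": 0.87}
  ]
}}

```text
$.motion[0]: bad value
```

Call:
{"api": "step_arm", "payload": {
  "motion": [
    {"dz": -0.3, "dx": 0.5},
    {"dz": -0.3, "dx": 0.87}
  ]
}}

```text
$.motion[0]: bad value
```

Call:
{"api": "step_arm", "payload": {
  "motion": [
    {"dx": 0, "dy": 0, "dz": -0.6, "wx": 0, "wy": 0, "wz": 0, "claw": 44},
    {"dx": 0, "dy": 0, "dz": -1, "wx": 0, "wy": 0, "wz": -0.17, "claw": 44},
    {"dx": 0, "dy": 0, "dz": -1, "wx": 0, "wy": 0, "wz": -0.17, "claw": 44},
    {"dx": 0, "dy": 0, "dz": -1, "wx": 0, "wy": 0, "wz": -0.17, "claw": 44},
    {"dx": 0, "dy": 0, "dz": -1, "wx": 0, "wy": 0, "wz": -0.17, "claw": 44}
  ],
  "force": 5
}}

```text
clock: 0.6
tool_pos: [0.2063, -0.5897, 0.3186]
eef_rot: [0.906, 0.424, -0.0, -0.0]
contact_force: [0.4, 0.5, -0.0]
opening: 0.573
finger_force: 0.0
```

Call:
{"api": "step_arm", "payload": {
  "motion": [
    {"dx": 0.4, "dy": 0, "dz": -0.6, "wx": 0, "wy": 0, "wz": 0, "claw": 44},
    {"dx": 0.87, "dy": 0, "dz": -1, "wx": 0, "wy": 0, "wz": 0, "claw": 44},
    {"dx": 0.87, "dy": 0, "dz": -1, "wx": 0, "wy": 0, "wz": 0, "claw": 44}
  ]
}}

```text
clock: 0.9
tool_pos: [0.2569, -0.5343, 0.4032]
eef_rot: [0.905, 0.425, 0.002, 0.003]
contact_force: [0.0, -0.4, 1.1]
opening: 0.5
finger_force: 0.0
```

Call:
{"api": "step_arm", "payload": {
  "motion": [
    {"dx": 0.43, "dy": -0.04, "dz": 0, "wx": 0, "wy": 0, "wz": 0, "claw": 44},
    {"dx": 0.86, "dy": -0.09, "dz": 0, "wx": 0, "wy": 0, "wz": 0, "claw": 44}
  ]
}}

```text
clock: 1.1
tool_pos: [0.2897, -0.4791, 0.3981]
eef_rot: [0.907, 0.421, -0.0, -0.0]
contact_force: [0.5, 0.3, -0.0]
opening: 0.498
finger_force: 0.0
```

Call:
{"api": "step_arm", "payload": {
  "motion": [
    {"dx": 0.43, "dy": -0.04, "dz": 0, "wx": 0, "wy": 0, "wz": 0, "claw": 44},
    {"dx": 0.86, "dy": -0.09, "dz": 0, "wx": 0, "wy": 0, "wz": 0, "claw": 44}
  ]
}}

```text
clock: 1.3
tool_pos: [0.3289, -0.4211, 0.3979]
eef_rot: [0.907, 0.421, -0.0, -0.001]
contact_force: [0.5, -0.2, 0.6]
opening: 0.5
finger_force: 0.0
```

Call:
{"api": "step_arm", "payload": {
  "motion": [
    {"dx": 0.43, "dy": -0.04, "dz": 0, "wx": 0, "wy": 0, "wz": 0, "claw": 44},
    {"dx": 0.86, "dy": -0.09, "dz": 0, "wx": 0, "wy": 0, "wz": 0, "claw": 44}
  ]
}}

```text
clock: 1.5
tool_pos: [0.3678, -0.3639, 0.3979]
eef_rot: [0.907, 0.422, -0.0, -0.001]
contact_force: [0.5, 0.2, 0.1]
opening: 0.498
finger_force: 0.0
```

Call:
{"api": "step_arm", "payload": {
  "motion": [
    {"dx": 0.43, "dy": -0.04, "dz": 0, "wx": 0, "wy": 0, "wz": 0, "claw": 44},
    {"dx": 0.86, "dy": -0.09, "dz": 0, "wx": 0, "wy": 0, "wz": 0, "claw": 44}
  ]
}}

```text
clock: 1.7
tool_pos: [0.4067, -0.3067, 0.398]
eef_rot: [0.907, 0.422, -0.001, -0.0]
contact_force: [-0.0, -0.9, -0.6]
opening: 0.496
finger_force: 0.0
```

Call:
{"api": "step_arm", "payload": {
  "motion": [
    {"dx": 0.43, "dy": -0.48, "dz": 0, "wx": 0, "wy": 0, "wz": 0, "claw": 44},
    {"dx": 0.95, "dy": -0.95, "dz": 0, "wx": 0, "wy": 0, "wz": 0, "claw": 44},
    {"dx": 0.95, "dy": -0.95, "dz": 0, "wx": 0, "wy": 0, "wz": 0, "claw": 44}
  ]
}}

```text
clock: 2.0
tool_pos: [0.3969, -0.1947, 0.3985]
eef_rot: [0.905, 0.426, -0.0, -0.001]
contact_force: [0.5, 0.2, 0.7]
opening: 0.497
finger_force: 0.0
```

Call:
{"api": "step_arm", "payload": {
  "motion": [
    {"dx": 0.43, "dy": -0.48, "dz": 0, "wx": 0, "wy": 0, "wz": 0, "claw": 44},
    {"dx": 0.95, "dy": -0.95, "dz": 0, "wx": 0, "wy": 0, "wz": 0, "claw": 44},
    {"dx": 0.95, "dy": -0.95, "dz": 0, "wx": 0, "wy": 0, "wz": 0, "claw": 44}
  ]
}}

```text
clock: 2.3
tool_pos: [0.3877, -0.0888, 0.3988]
eef_rot: [0.905, 0.426, 0.0, -0.001]
contact_force: [0.0, -1.0, -0.2]
opening: 0.498
finger_force: 0.0
```

Call:
{"api": "step_arm", "payload": {
  "motion": [
    {"dx": 0.43, "dy": -0.48, "dz": 0, "wx": 0, "wy": 0, "wz": 0, "claw": 44},
    {"dx": 0.95, "dy": -0.95, "dz": 0, "wx": 0, "wy": 0, "wz": 0, "claw": 44},
    {"dx": 0.95, "dy": -0.95, "dz": 0, "wx": 0, "wy": 0, "wz": 0, "claw": 44}
  ]
}}

```text
clock: 2.6
tool_pos: [0.3788, 0.018, 0.3989]
eef_rot: [0.905, 0.426, 0.001, -0.001]
contact_force: [0.2, -0.4, -0.2]
opening: 0.5
finger_force: 0.0
```

Call:
{"api": "step_arm", "payload": {
  "motion": [
    {"dx": 0.43, "dy": -0.48, "dz": 0, "wx": 0, "wy": 0, "wz": 0, "claw": 44},
    {"dx": 0.95, "dy": -0.95, "dz": 0, "wx": 0, "wy": 0, "wz": 0, "claw": 44},
    {"dx": 0.95, "dy": -0.95, "dz": 0, "wx": 0, "wy": 0, "wz": 0, "claw": 44}
  ]
}}

```text
clock: 2.9
tool_pos: [0.3699, 0.1251, 0.3989]
eef_rot: [0.905, 0.425, 0.001, -0.001]
contact_force: [0.2, -0.4, 1.5]
opening: 0.5
finger_force: 0.0
```

```bash
python3 -c "
from plan import *
st(); rel(grip('a',.10),RT)"
```

```text
2.9 [0.3699 0.1251 0.3989] [ 0.001  0.003 -1.   ] F [ 0.24 -0.39  1.5 ] op 44.0 ff 0.0 q [ 0.12  0.21 -0.69  1.93  0.15  1.05 -1.33]
d [ 1.767 -1.048  2.131] w [-0.162  0.045 -0.172] calls 3 each d [ 0.589 -0.349  0.71 ] dist mm 237.0 deg 43.4
```

Call:
{"api": "step_arm", "payload": {
  "motion": [
    {"dx": 0.5, "dy": -0.5, "dz": 0, "wx": -0.03, "wy": 0.01, "wz": -0.03, "claw": 44},
    {"dx": 1, "dy": -1, "dz": 0.2, "wx": -0.162, "wy": 0.045, "wz": -0.172, "claw": 44},
    {"dx": 1, "dy": -1, "dz": 0.4, "wx": -0.162, "wy": 0.045, "wz": -0.172, "claw": 44},
    {"dx": 1, "dy": -1, "dz": 0.6, "wx": -0.162, "wy": 0.045, "wz": -0.172, "claw": 44},
    {"dx": 1, "dy": -1, "dz": 0.6, "wx": -0.162, "wy": 0.045, "wz": -0.172, "claw": 44},
    {"dx": 1, "dy": -1, "dz": 0.6, "wx": -0.162, "wy": 0.045, "wz": -0.172, "claw": 44},
    {"dx": 1, "dy": -1, "dz": 0.6, "wx": -0.162, "wy": 0.045, "wz": -0.172, "claw": 44}
  ]
}}

```text
clock: 3.6
tool_pos: [0.3609, 0.2325, 0.3505]
eef_rot: [0.732, 0.63, 0.166, 0.196]
contact_force: [0.1, -0.2, 0.3]
opening: 0.503
finger_force: 0.0
```

```bash
python3 -c "
from plan import *
st(); rel(grip('a',.06),RT)"
```

```text
3.6 [0.3609 0.2325 0.3505] [ 0.491 -0.078 -0.868] F [ 0.12 -0.21  0.27] op 44.3 ff 0.0 q [-0.48  0.24 -0.71  2.25  0.96  0.84 -2.03]
d [ 0.761 -0.47   1.978] w [-0.001  0.003 -0.002] calls 2 each d [ 0.381 -0.235  0.989] dist mm 174.0 deg 0.7
```

Call:
{"api": "step_arm", "payload": {
  "motion": [
    {"dx": 0.19, "dy": -0.12, "dz": 0.5, "wx": 0, "wy": 0, "wz": 0, "claw": 44},
    {"dx": 0.38, "dy": -0.23, "dz": 0.98, "wx": 0, "wy": 0, "wz": 0, "claw": 44}
  ]
}}

```text
clock: 3.8
tool_pos: [0.3906, 0.2599, 0.274]
eef_rot: [0.734, 0.628, 0.169, 0.196]
contact_force: [1.4, -0.7, 0.4]
opening: 0.494
finger_force: 0.0
```

Call:
{"api": "step_arm", "payload": {
  "motion": [
    {"dx": 0.19, "dy": -0.12, "dz": 0.5, "wx": 0, "wy": 0, "wz": 0, "claw": 44},
    {"dx": 0.38, "dy": -0.23, "dz": 0.98, "wx": 0, "wy": 0.003, "wz": -0.002, "claw": 44},
    {"dx": 0.38, "dy": -0.23, "dz": 0.98, "wx": 0, "wy": 0.003, "wz": -0.002, "claw": 44}
  ]
}}

```text
clock: 4.1
tool_pos: [0.4168, 0.2849, 0.1909]
eef_rot: [0.731, 0.633, 0.165, 0.194]
contact_force: [0.2, -1.1, 0.7]
opening: 0.497
finger_force: 0.0
```

```bash
python3 -c "
from plan import *
p,d=snap('scene')
st(); rel(grip('a',.003),RT)
q=proj('scene',get_state()['tool_pos'])[0]; print('tcp px',q)
q2=proj('scene',np.array([grip(k,.003,x,y) for k in 'abc' for x,y in((0,0),(-.074,0),(-.028,0),(.04,0))])); 
im=cv2.resize(p[150:260,140:270,::-1].copy(),None,fx=5.5,fy=5.5,interpolation=cv2.INTER_CUBIC)
for a in q2: cv2.circle(im,tuple(int(v) for v in (a-[140,150])*5.5+2.2),2,(0,0,255),-1)
cv2.imwrite('pics/pre.png',im)"
```

```text
4.15 [0.4164 0.2847 0.1938] [ 0.49  -0.073 -0.869] F [-0.6  -0.39  0.64] op 44.0 ff 0.0 q [-0.62  0.64 -0.58  2.29  1.51  0.82 -2.6 ]
d [ 0.007 -0.005  0.701] w [-0.001  0.001 -0.001] calls 1 each d [ 0.007 -0.005  0.701] dist mm 56.0 deg 0.4
tcp px [219.78448632 207.75476443]
```

View pics/pre.png

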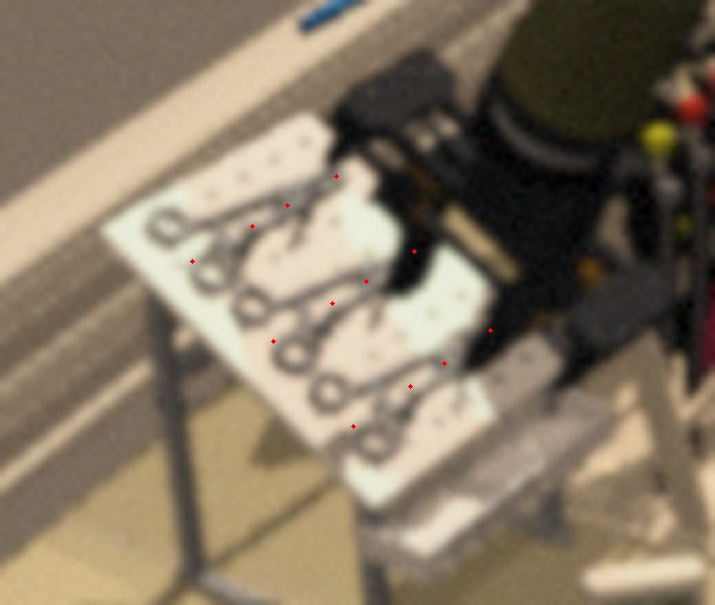

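The view shows the fingers open above the lowest clamp near (480,310), and the projected poses fall on the forceps within about 2 mm. Joint 7 is near its limit, so I'll turn the tool half round, which gives the same grasp.

Call:
{"api": "step_arm", "payload": {
  "motion": [
    {"dx": 0, "dy": 0, "dz": 0, "wx": 0, "wy": 0, "wz": -0.38, "claw": 44},
    {"dx": 0, "dy": 0, "dz": 0, "wx": 0, "wy": 0, "wz": -0.38, "claw": 44},
    {"dx": 0, "dy": 0, "dz": 0, "wx": 0, "wy": 0, "wz": -0.38, "claw": 44},
    {"dx": 0, "dy": 0, "dz": 0, "wx": 0, "wy": 0, "wz": -0.38, "claw": 44},
    {"dx": 0, "dy": 0, "dz": 0, "wx": 0, "wy": 0, "wz": -0.38, "claw": 44},
    {"dx": 0, "dy": 0, "dz": 0, "wx": 0, "wy": 0, "wz": -0.38, "claw": 44},
    {"dx": 0, "dy": 0, "dz": 0, "wx": 0, "wy": 0, "wz": -0.38, "claw": 44},
    {"dx": 0, "dy": 0, "dz": 0, "wx": 0, "wy": 0, "wz": -0.38, "claw": 44}
  ]
}}

```text
clock: 4.95
tool_pos: [0.4164, 0.2857, 0.1995]
eef_rot: [0.245, 0.934, 0.032, 0.258]
contact_force: [-0.2, -0.6, -1.0]
opening: 0.501
finger_force: 0.0
```

Call:
{"api": "step_arm", "payload": {
  "motion": [
    {"dx": 0, "dy": 0, "dz": 0, "wx": 0, "wy": 0, "wz": -0.38, "claw": 44},
    {"dx": 0, "dy": 0, "dz": 0, "wx": 0, "wy": 0, "wz": -0.38, "claw": 44},
    {"dx": 0, "dy": 0, "dz": 0, "wx": 0, "wy": 0, "wz": -0.38, "claw": 44},
    {"dx": 0, "dy": 0, "dz": 0, "wx": 0, "wy": 0, "wz": -0.38, "claw": 44},
    {"dx": 0, "dy": 0, "dz": 0, "wx": 0, "wy": 0, "wz": -0.38, "claw": 44},
    {"dx": 0, "dy": 0, "dz": 0, "wx": 0, "wy": 0, "wz": -0.38, "claw": 44},
    {"dx": 0, "dy": 0, "dz": 0, "wx": 0, "wy": 0, "wz": -0.38, "claw": 44},
    {"dx": 0, "dy": 0, "dz": 0, "wx": 0, "wy": 0, "wz": -0.38, "claw": 44}
  ]
}}

```text
clock: 5.75
tool_pos: [0.4164, 0.2858, 0.1995]
eef_rot: [-0.322, 0.91, -0.118, 0.231]
contact_force: [0.6, 0.3, -0.2]
opening: 0.497
finger_force: 0.0
```

Call:
{"api": "step_arm", "payload": {
  "motion": [
    {"dx": 0, "dy": 0, "dz": 0, "wx": 0, "wy": 0, "wz": -0.24, "claw": 44},
    {"dx": 0, "dy": 0, "dz": 0, "wx": 0, "wy": 0, "wz": -0.24, "claw": 44},
    {"dx": 0, "dy": 0, "dz": 0, "wx": 0, "wy": 0, "wz": -0.24, "claw": 44},
    {"dx": 0, "dy": 0, "dz": 0, "wx": 0, "wy": 0, "wz": -0.24, "claw": 44},
    {"dx": 0, "dy": 0, "dz": 0, "wx": 0, "wy": 0, "wz": -0.24, "claw": 44},
    {"dx": 0, "dy": 0, "dz": 0, "wx": 0, "wy": 0, "wz": -0.24, "claw": 44},
    {"dx": 0, "dy": 0, "dz": 0, "wx": 0, "wy": 0, "wz": -0.24, "claw": 44}
  ]
}}

```text
clock: 6.45
tool_pos: [0.4159, 0.2861, 0.1983]
eef_rot: [-0.632, 0.731, -0.194, 0.172]
contact_force: [-0.9, -1.1, 0.7]
opening: 0.501
finger_force: 0.0
```

```bash
cat >> plan.py <<'E'
RT=np.column_stack([r,-u,-n])
E
python3 -c "
from plan import *
st(); rel(grip('a',.003),RT)"
```

```text
6.45 [0.4159 0.2861 0.1983] [ 0.496 -0.066 -0.866] F [-0.91 -1.15  0.71] op 44.1 ff 0.0 q [-0.67  0.62 -0.51  2.29  1.52  0.77  0.53]
d [0.015 0.029 0.753] w [-0.     0.001 -0.002] calls 1 each d [0.015 0.029 0.753] dist mm 60.0 deg 0.4
```

Call:
{"api": "step_arm", "payload": {
  "motion": [
    {"dx": 0.01, "dy": 0.02, "dz": 0.4, "wx": 0, "wy": 0, "wz": 0, "claw": 44},
    {"dx": 0.015, "dy": 0.03, "dz": 0.7, "wx": 0, "wy": 0, "wz": 0, "claw": 44},
    {"dx": 0.015, "dy": 0.03, "dz": 0.74, "wx": 0, "wy": 0, "wz": 0, "claw": 44},
    {"dx": 0.015, "dy": 0.03, "dz": 0.74, "wx": 0, "wy": 0, "wz": 0, "claw": 44}
  ],
  "force": 5
}}

```text
clock: 6.85
tool_pos: [0.442, 0.2811, 0.144]
eef_rot: [-0.634, 0.73, -0.194, 0.17]
contact_force: [-0.6, -0.2, -0.7]
opening: 0.498
finger_force: 0.0
```

```bash
python3 -c "
from plan import *
st(); rel(grip('a',.002),RT)"
```

```text
6.85 [0.442  0.2811 0.144 ] [ 0.494 -0.067 -0.867] F [-0.61 -0.21 -0.73] op 43.9 ff 0.0 q [-0.63  0.75 -0.48  2.29  1.71  0.79  0.39]
d [-0.004 -0.023  0.012] w [ 0.001  0.001 -0.001] calls 1 each d [-0.004 -0.023  0.012] dist mm 2.0 deg 0.2
```

Call:
{"api": "step_arm", "payload": {
  "motion": [
    {"dx": 0, "dy": -0.023, "dz": 0, "wx": 0, "wy": 0, "wz": 0, "claw": 32},
    {"dx": 0, "dy": -0.023, "dz": 0, "wx": 0, "wy": 0, "wz": 0, "claw": 26},
    {"dx": 0, "dy": -0.023, "dz": 0, "wx": 0, "wy": 0, "wz": 0, "claw": 22},
    {"dx": 0, "dy": -0.023, "dz": 0, "wx": 0, "wy": 0, "wz": 0, "claw": 18},
    {"dx": 0, "dy": -0.023, "dz": 0, "wx": 0, "wy": 0, "wz": 0, "claw": 14},
    {"dx": 0, "dy": -0.023, "dz": 0, "wx": 0, "wy": 0, "wz": 0, "claw": 14}
  ],
  "force": 5
}}

```text
clock: 7.45
tool_pos: [0.4437, 0.2819, 0.1455]
eef_rot: [-0.634, 0.728, -0.194, 0.171]
contact_force: [-1.7, 0.5, 6.2]
opening: 0.249
finger_force: 4.9
```

```bash
python3 -c "
from plan import *
st(); s=get_state(); print('F tool',RT.T@s['contact_force'])"
```

```text
7.45 [0.4437 0.2819 0.1455] [ 0.496 -0.065 -0.866] F [-1.7   0.55  6.21] op 22.0 ff 4.92 q [-0.63  0.75 -0.48  2.29  1.71  0.79  0.4 ]
F tool [-0.30816914 -1.57309392 -6.26119851]
```

Call:
{"api": "step_arm", "payload": {
  "motion": [
    {"dx": 0, "dy": 0, "dz": -0.1, "wx": 0, "wy": 0, "wz": 0, "claw": 14},
    {"dx": 0, "dy": 0, "dz": -0.3, "wx": 0, "wy": 0, "wz": 0, "claw": 14},
    {"dx": 0, "dy": 0, "dz": -0.6, "wx": 0, "wy": 0, "wz": 0, "claw": 14},
    {"dx": 0, "dy": 0, "dz": -1, "wx": 0, "wy": 0, "wz": 0, "claw": 14}
  ],
  "force": 6
}}

```text
clock: 7.85
tool_pos: [0.4029, 0.286, 0.2139]
eef_rot: [-0.635, 0.729, -0.194, 0.169]
contact_force: [0.6, -0.1, 0.2]
opening: 0.249
finger_force: 5.9
```

Call:
{"api": "step_arm", "payload": {
  "motion": [
    {"dx": 0, "dy": 0, "dz": -0.5, "wx": 0, "wy": 0, "wz": 0, "claw": 14},
    {"dx": 0, "dy": 0, "dz": -1, "wx": 0, "wy": 0, "wz": 0, "claw": 14},
    {"dx": 0, "dy": 0, "dz": -1, "wx": 0, "wy": 0, "wz": 0, "claw": 14}
  ]
}}

```text
clock: 8.15
tool_pos: [0.3625, 0.2947, 0.2871]
eef_rot: [-0.635, 0.728, -0.192, 0.174]
contact_force: [-0.3, 0.2, -0.7]
opening: 0.254
finger_force: 5.9
```

```bash
python3 -c "
from plan import *
p,d=snap('scene'); st()
q=proj('scene',get_state()['tool_pos'])[0].astype(int); print(q)
c=p[max(q[1]-60,0):q[1]+60,q[0]-70:q[0]+70,::-1]
cv2.imwrite('pics/lift.png',cv2.resize(c,None,fx=5,fy=5,interpolation=cv2.INTER_CUBIC))
rel([.38,.10,.42],down(-50)); rel([.452,-.369,.2],down(-90))"
```

```text
8.2 [0.3636 0.2933 0.2853] [ 0.496 -0.062 -0.866] F [ 0.11 -0.56 -1.2 ] op 21.9 ff 5.89 q [-0.73  0.41 -0.55  2.25  1.15  0.81  0.82]
[232 184]
d [ 2.356 -1.307 -1.208] w [-0.158 -0.067 -0.26 ] calls 3 each d [ 0.785 -0.436 -0.403] dist mm 236.0 deg 56.0
d [ 8.062 -1.408  1.981] w [-0.166 -0.009 -0.043] calls 9 each d [ 0.896 -0.156  0.22 ] dist mm 674.0 deg 31.0
```

View pics/lift.png

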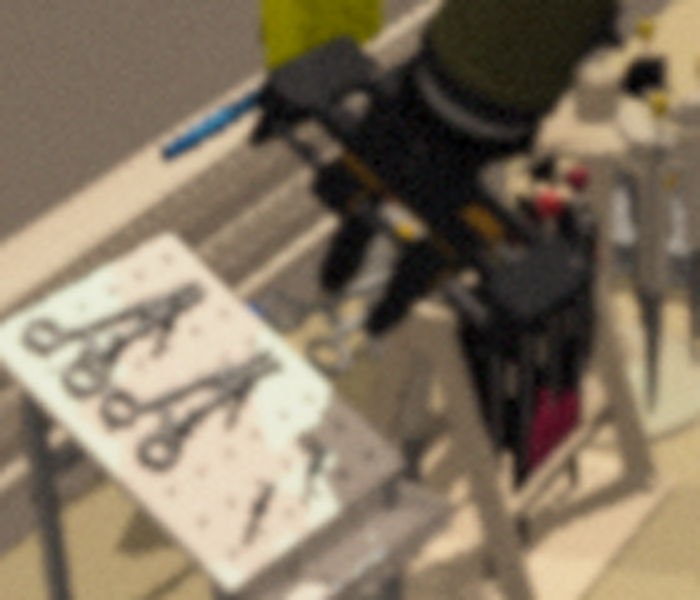

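The view shows the forceps held clear of the rack, opening 21.9 mm, so clamp_a is not caught and goes to the basket. Planning the carry.

```bash
cat >> plan.py <<'E'
def chain(wps,start=None):
    s=get_state(); p,Rc=(s['tool_pos'],R.from_quat(s['eef_rot']).as_matrix()) if start is None else start
    for pos,Rt in wps:
        pos=np.array(pos,float); t=Rc.T@(pos-p)/.08; w=R.from_matrix(Rc.T@Rt).as_rotvec()/np.pi
        N=max(np.ceil(np.linalg.norm(t)*80/50),np.ceil(np.linalg.norm(w)*180/8.59))
        print('d',t.round(2),'w',w.round(3),'rows',N, '!!' if abs(t).max()>1 else ''); p,Rc=pos,Rt
E
python3 -c "
from plan import *
chain([([.36,.25,.34],down(-105)),([.38,.18,.40],down(-120)),([.40,.10,.42],down(-140)),([.41,.02,.42],down(-160)),([.42,-.06,.42],down(-180)),([.43,-.14,.42],down(-200)),([.44,-.22,.42],down(-220)),([.46,-.29,.40],down(-240)),([.49,-.36,.34],down(-260)),([.501,-.385,.27],down(-267)),([.501,-.385,.20],down(-267))])"
```

```text
d [ 0.54 -0.37 -0.58] w [-0.166  0.013  0.039] rows 4.0 
d [ 0.78 -0.47 -0.75] w [0.    0.    0.083] rows 2.0 
d [ 0.74 -0.72 -0.25] w [0.    0.    0.111] rows 3.0 
d [ 0.55 -0.85  0.  ] w [0.    0.    0.111] rows 3.0 
d [ 0.22 -0.98  0.  ] w [0.    0.    0.111] rows 3.0 
d [-0.12 -1.    0.  ] w [0.    0.    0.111] rows 3.0 !!
d [-0.46 -0.9   0.  ] w [0.    0.    0.111] rows 3.0 
d [-0.75 -0.51  0.25] w [0.    0.    0.111] rows 3.0 
d [-0.95 -0.11  0.75] w [0.    0.    0.111] rows 3.0 
d [-0.33  0.08  0.88] w [0.    0.    0.039] rows 2.0 
d [0.   0.   0.88] w [0. 0. 0.] rows 2.0
```

Call:
{"api": "step_arm", "payload": {
  "motion": [
    {"dx": 0.14, "dy": -0.09, "dz": -0.15, "wx": -0.042, "wy": 0.003, "wz": 0.01, "claw": 14},
    {"dx": 0.27, "dy": -0.18, "dz": -0.3, "wx": -0.083, "wy": 0.006, "wz": 0.02, "claw": 14},
    {"dx": 0.4, "dy": -0.28, "dz": -0.45, "wx": -0.125, "wy": 0.01, "wz": 0.03, "claw": 14},
    {"dx": 0.54, "dy": -0.37, "dz": -0.58, "wx": -0.166, "wy": 0.013, "wz": 0.039, "claw": 14}
  ],
  "force": 6
}}

```text
clock: 8.6
tool_pos: [0.3605, 0.2488, 0.3354]
eef_rot: [-0.615, 0.787, -0.038, 0.025]
contact_force: [1.3, -0.6, -2.2]
opening: 0.253
finger_force: 5.9
```

Call:
{"api": "step_arm", "payload": {
  "motion": [
    {"dx": 0.26, "dy": -0.16, "dz": -0.25, "wx": 0, "wy": 0, "wz": 0.028, "claw": 14},
    {"dx": 0.52, "dy": -0.31, "dz": -0.5, "wx": 0, "wy": 0, "wz": 0.055, "claw": 14},
    {"dx": 0.78, "dy": -0.47, "dz": -0.75, "wx": 0, "wy": 0, "wz": 0.083, "claw": 14}
  ]
}}

```text
clock: 8.9
tool_pos: [0.3772, 0.179, 0.3988]
eef_rot: [-0.504, 0.862, -0.037, 0.031]
contact_force: [1.4, 0.8, -0.1]
opening: 0.25
finger_force: 5.9
```

Call:
{"api": "step_arm", "payload": {
  "motion": [
    {"dx": 0.25, "dy": -0.24, "dz": -0.08, "wx": 0, "wy": 0, "wz": 0.037, "claw": 14},
    {"dx": 0.5, "dy": -0.48, "dz": -0.17, "wx": 0, "wy": 0, "wz": 0.074, "claw": 14},
    {"dx": 0.74, "dy": -0.72, "dz": -0.25, "wx": 0, "wy": 0, "wz": 0.111, "claw": 14}
  ]
}}

```text
clock: 9.2
tool_pos: [0.3964, 0.1, 0.4229]
eef_rot: [-0.346, 0.937, -0.031, 0.037]
contact_force: [0.5, -0.4, -0.6]
opening: 0.248
finger_force: 5.9
```

Call:
{"api": "step_arm", "payload": {
  "motion": [
    {"dx": 0.18, "dy": -0.28, "dz": 0, "wx": 0, "wy": 0, "wz": 0.037, "claw": 14},
    {"dx": 0.37, "dy": -0.57, "dz": 0, "wx": 0, "wy": 0, "wz": 0.074, "claw": 14},
    {"dx": 0.55, "dy": -0.85, "dz": 0, "wx": 0, "wy": 0, "wz": 0.111, "claw": 14}
  ]
}}

```text
clock: 9.5
tool_pos: [0.4072, 0.0198, 0.426]
eef_rot: [-0.178, 0.983, -0.024, 0.041]
contact_force: [0.9, -0.5, -1.6]
opening: 0.246
finger_force: 5.9
```

Call:
{"api": "step_arm", "payload": {
  "motion": [
    {"dx": 0.07, "dy": -0.33, "dz": 0, "wx": 0, "wy": 0, "wz": 0.037, "claw": 14},
    {"dx": 0.15, "dy": -0.65, "dz": 0, "wx": 0, "wy": 0, "wz": 0.074, "claw": 14},
    {"dx": 0.22, "dy": -0.98, "dz": 0, "wx": 0, "wy": 0, "wz": 0.111, "claw": 14}
  ]
}}

```text
clock: 9.8
tool_pos: [0.4183, -0.0593, 0.4293]
eef_rot: [-0.005, 0.999, -0.016, 0.045]
contact_force: [-0.0, 0.8, 0.0]
opening: 0.252
finger_force: 5.9
```

Call:
{"api": "step_arm", "payload": {
  "motion": [
    {"dx": -0.04, "dy": -0.33, "dz": 0, "wx": 0, "wy": 0, "wz": 0.037, "claw": 14},
    {"dx": -0.08, "dy": -0.66, "dz": 0, "wx": 0, "wy": 0, "wz": 0.074, "claw": 14},
    {"dx": -0.12, "dy": -1, "dz": 0, "wx": 0, "wy": 0, "wz": 0.111, "claw": 14}
  ]
}}

```text
clock: 10.1
tool_pos: [0.429, -0.1389, 0.4326]
eef_rot: [0.168, 0.985, -0.008, 0.046]
contact_force: [0.4, -0.1, -1.1]
opening: 0.245
finger_force: 5.9
```

Call:
{"api": "step_arm", "payload": {
  "motion": [
    {"dx": -0.15, "dy": -0.3, "dz": 0, "wx": 0, "wy": 0, "wz": 0.037, "claw": 14},
    {"dx": -0.3, "dy": -0.6, "dz": 0, "wx": 0, "wy": 0, "wz": 0.074, "claw": 14},
    {"dx": -0.46, "dy": -0.9, "dz": 0, "wx": 0, "wy": 0, "wz": 0.111, "claw": 14}
  ]
}}

```text
clock: 10.4
tool_pos: [0.4401, -0.2188, 0.4359]
eef_rot: [0.336, 0.941, 0.001, 0.047]
contact_force: [1.0, -0.4, -0.7]
opening: 0.253
finger_force: 5.9
```

Call:
{"api": "step_arm", "payload": {
  "motion": [
    {"dx": -0.25, "dy": -0.17, "dz": 0, "wx": 0, "wy": 0, "wz": 0.037, "claw": 14},
    {"dx": -0.5, "dy": -0.34, "dz": 0.1, "wx": 0, "wy": 0, "wz": 0.074, "claw": 14},
    {"dx": -0.75, "dy": -0.51, "dz": 0.25, "wx": 0, "wy": 0, "wz": 0.111, "claw": 14}
  ]
}}

```text
clock: 10.7
tool_pos: [0.4632, -0.2888, 0.4203]
eef_rot: [0.494, 0.868, 0.009, 0.047]
contact_force: [0.0, -0.1, 0.0]
opening: 0.249
finger_force: 5.9
```

Call:
{"api": "step_arm", "payload": {
  "motion": [
    {"dx": -0.32, "dy": -0.04, "dz": 0.25, "wx": 0, "wy": 0, "wz": 0.037, "claw": 14},
    {"dx": -0.64, "dy": -0.08, "dz": 0.5, "wx": 0, "wy": 0, "wz": 0.074, "claw": 14},
    {"dx": -0.95, "dy": -0.11, "dz": 0.75, "wx": 0, "wy": 0, "wz": 0.111, "claw": 14}
  ]
}}

```text
clock: 11.0
tool_pos: [0.4997, -0.36, 0.3643]
eef_rot: [0.638, 0.769, 0.017, 0.044]
contact_force: [0.2, -0.9, -0.3]
opening: 0.25
finger_force: 5.9
```

Call:
{"api": "step_arm", "payload": {
  "motion": [
    {"dx": -0.16, "dy": 0.04, "dz": 0.44, "wx": 0, "wy": 0, "wz": 0.02, "claw": 14},
    {"dx": -0.33, "dy": 0.08, "dz": 0.88, "wx": 0, "wy": 0, "wz": 0.039, "claw": 14},
    {"dx": -0.33, "dy": 0.08, "dz": 0.88, "wx": 0, "wy": 0, "wz": 0.039, "claw": 14}
  ]
}}

```text
clock: 11.3
tool_pos: [0.5152, -0.3851, 0.2915]
eef_rot: [0.682, 0.73, 0.018, 0.038]
contact_force: [-0.7, 0.3, -1.2]
opening: 0.25
finger_force: 5.9
```

```bash
python3 -c "
from plan import *
st(); rel([.501,-.385,.04],down(93))
p,d=snap('top'); cv2.imwrite('pics/bask.png',cv2.resize(p[130:230,335:425,::-1],None,fx=6,fy=6,interpolation=cv2.INTER_CUBIC))"
```

```text
11.3 [ 0.5152 -0.3851  0.2915] [ 0.08  -0.025 -0.996] F [-0.74  0.26 -1.2 ] op 22.0 ff 5.89 q [ 0.54  0.62  0.07  1.53 -0.08  0.91  0.71]
d [ 0.109 -0.423  3.118] w [0.025 0.01  0.005] calls 4 each d [ 0.027 -0.106  0.779] dist mm 252.0 deg 4.9
```

View pics/bask.png

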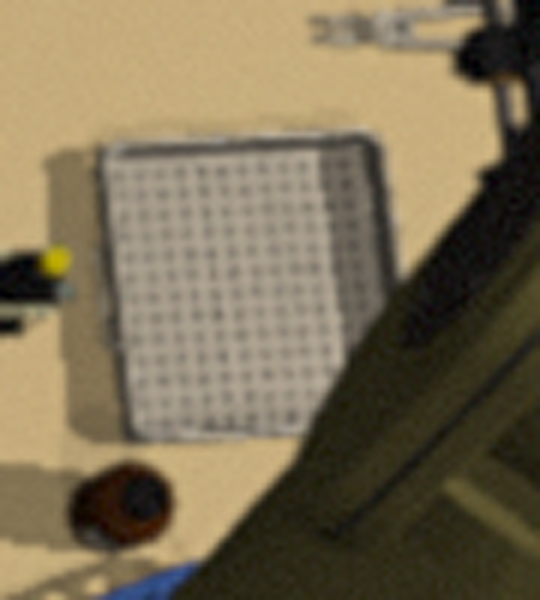

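Call:
{"api": "step_arm", "payload": {
  "motion": [
    {"dx": 0.05, "dy": -0.2, "dz": 0.5, "wx": 0.013, "wy": 0.005, "wz": 0.003, "claw": 14},
    {"dx": 0.1, "dy": -0.42, "dz": 1, "wx": 0.025, "wy": 0.01, "wz": 0.005, "claw": 14},
    {"dx": 0.1, "dy": -0.42, "dz": 1, "wx": 0.025, "wy": 0.01, "wz": 0.005, "claw": 14}
  ]
}}

```text
clock: 11.65
tool_pos: [0.4885, -0.3798, 0.2124]
eef_rot: [0.687, 0.726, 0.002, 0.001]
contact_force: [0.2, 1.2, -0.7]
opening: 0.25
finger_force: 5.9
```

```bash
python3 -c "
from plan import *
st(); rel([.501,-.385,.04],down(93))"
```

```text
11.65 [ 0.4885 -0.3798  0.2124] [ 0.003  0.002 -1.   ] F [ 0.2   1.24 -0.65] op 22.0 ff 5.89 q [ 0.55  0.71  0.07  1.62 -0.07  0.81  0.71]
d [-0.077  0.145  2.156] w [ 0.001 -0.     0.001] calls 3 each d [-0.026  0.048  0.719] dist mm 173.0 deg 0.3
```

Call:
{"api": "step_arm", "payload": {
  "motion": [
    {"dx": -0.04, "dy": 0.07, "dz": 0.5, "wx": 0, "wy": 0, "wz": 0, "claw": 14},
    {"dx": -0.08, "dy": 0.145, "dz": 1, "wx": 0, "wy": 0, "wz": 0, "claw": 14}
  ]
}}

```text
clock: 11.85
tool_pos: [0.508, -0.3897, 0.1396]
eef_rot: [0.687, 0.726, 0.004, 0.01]
contact_force: [0.9, -0.9, -0.6]
opening: 0.248
finger_force: 5.9
```

Call:
{"api": "step_arm", "payload": {
  "motion": [
    {"dx": 0, "dy": 0, "dz": 0.5, "wx": 0, "wy": 0, "wz": 0, "claw": 14},
    {"dx": 0, "dy": 0, "dz": 1, "wx": 0, "wy": 0, "wz": 0, "claw": 14},
    {"dx": 0, "dy": 0, "dz": 1, "wx": 0, "wy": 0, "wz": 0, "claw": 14}
  ]
}}

```text
clock: 12.15
tool_pos: [0.505, -0.3865, 0.054]
eef_rot: [0.687, 0.727, 0.003, 0.003]
contact_force: [-0.9, 0.8, -0.0]
opening: 0.246
finger_force: 5.9
```

Call:
{"api": "step_arm", "payload": {
  "motion": [
    {"dx": 0, "dy": 0, "dz": 0.2, "wx": 0, "wy": 0, "wz": 0, "claw": 14},
    {"dx": 0, "dy": 0, "dz": 0.4, "wx": 0, "wy": 0, "wz": 0, "claw": 14},
    {"dx": 0, "dy": 0, "dz": 0.46, "wx": 0, "wy": 0, "wz": 0, "claw": 14},
    {"dx": 0, "dy": 0, "dz": 0.46, "wx": 0, "wy": 0, "wz": 0, "claw": 14}
  ]
}}

```text
clock: 12.55
tool_pos: [0.5068, -0.3884, 0.0198]
eef_rot: [0.687, 0.726, 0.003, 0.006]
contact_force: [-0.3, 0.5, -0.5]
opening: 0.248
finger_force: 5.9
```

```bash
python3 -c "
from plan import *
st(); rel([.501,-.385,.006],down(93))"
```

```text
12.55 [ 0.5068 -0.3884  0.0198] [ 0.013 -0.004 -1.   ] F [-0.27  0.53 -0.5 ] op 21.9 ff 5.89 q [ 0.56  1.    0.04  1.66 -0.09  0.47  0.72]
d [ 0.047 -0.072  0.171] w [0.004 0.001 0.001] calls 1 each d [ 0.047 -0.072  0.171] dist mm 15.0 deg 0.8
```

Call:
{"api": "step_arm", "payload": {
  "motion": [
    {"dx": 0.04, "dy": -0.07, "dz": 0.05, "wx": 0.004, "wy": 0, "wz": 0, "claw": 14},
    {"dx": 0.04, "dy": -0.07, "dz": 0.1, "wx": 0.004, "wy": 0, "wz": 0, "claw": 14},
    {"dx": 0.04, "dy": -0.07, "dz": 0.14, "wx": 0.004, "wy": 0, "wz": 0, "claw": 14},
    {"dx": 0.04, "dy": -0.07, "dz": 0.14, "wx": 0.004, "wy": 0, "wz": 0, "claw": 14}
  ]
}}

```text
clock: 12.95
tool_pos: [0.5009, -0.3854, 0.008]
eef_rot: [0.687, 0.726, -0.002, 0.001]
contact_force: [0.2, 0.1, -0.2]
opening: 0.249
finger_force: 5.9
```

Call:
{"api": "step_arm", "payload": {
  "motion": [
    {"dx": 0, "dy": 0, "dz": 0.02, "wx": 0, "wy": 0, "wz": 0, "claw": 14},
    {"dx": 0, "dy": 0, "dz": 0.03, "wx": 0, "wy": 0, "wz": 0, "claw": 14},
    {"dx": 0, "dy": 0, "dz": 0.03, "wx": 0, "wy": 0, "wz": 0, "claw": 14}
  ]
}}

```text
clock: 13.25
tool_pos: [0.5011, -0.3856, 0.0059]
eef_rot: [0.687, 0.726, -0.002, 0.002]
contact_force: [-0.9, -1.0, -1.8]
opening: 0.249
finger_force: 5.9
```

Call:
{"api": "step_arm", "payload": {
  "motion": [
    {"dx": 0, "dy": 0, "dz": 0.015, "wx": 0, "wy": 0, "wz": 0, "claw": 14},
    {"dx": 0, "dy": 0, "dz": 0.025, "wx": 0, "wy": 0, "wz": 0, "claw": 14},
    {"dx": 0, "dy": 0, "dz": 0.025, "wx": 0, "wy": 0, "wz": 0, "claw": 14}
  ]
}}

```text
clock: 13.55
tool_pos: [0.5012, -0.3858, 0.0049]
eef_rot: [0.687, 0.726, -0.002, 0.002]
contact_force: [-0.8, 0.8, 5.1]
opening: 0.25
finger_force: 6.0
```

Call:
{"api": "step_arm", "payload": {
  "motion": [
    {"dx": 0, "dy": 0, "dz": -0.01, "wx": 0, "wy": 0, "wz": 0, "claw": 24},
    {"dx": 0, "dy": 0, "dz": -0.01, "wx": 0, "wy": 0, "wz": 0, "claw": 27},
    {"dx": 0, "dy": 0, "dz": -0.01, "wx": 0, "wy": 0, "wz": 0, "claw": 29},
    {"dx": 0, "dy": 0, "dz": -0.2, "wx": 0, "wy": 0, "wz": 0, "claw": 29},
    {"dx": 0, "dy": 0, "dz": -0.6, "wx": 0, "wy": 0, "wz": 0, "claw": 29},
    {"dx": 0, "dy": 0, "dz": -1, "wx": 0, "wy": 0, "wz": 0, "claw": 29}
  ]
}}

```text
clock: 14.15
tool_pos: [0.5008, -0.385, 0.0852]
eef_rot: [0.687, 0.726, -0.002, 0.001]
contact_force: [0.3, -0.3, 1.4]
opening: 0.33
finger_force: 0.0
```

Call:
{"api": "step_arm", "payload": {
  "motion": [
    {"dx": 0, "dy": 0, "dz": -0.6, "wx": 0, "wy": 0, "wz": 0, "claw": 44},
    {"dx": 0, "dy": 0, "dz": -1, "wx": 0, "wy": 0, "wz": 0, "claw": 44}
  ]
}}

```text
clock: 14.35
tool_pos: [0.5018, -0.3855, 0.1679]
eef_rot: [0.687, 0.726, -0.001, 0.004]
contact_force: [0.4, -1.2, 0.7]
opening: 0.482
finger_force: 0.0
```

```bash
python3 -c "
from plan import *
st()
chain([([.49,-.36,.25],down(-267)),([.48,-.31,.33],down(-252)),([.46,-.25,.40],down(-240)),([.44,-.17,.42],down(-220)),([.43,-.09,.42],down(-200)),([.42,-.01,.42],down(-180)),([.41,.06,.42],down(-160)),([.41,.13,.42],down(-140)),([.41,.18,.39],down(-120)),([.42,.23,.35],down(-105)),(grip('b',.12),RT),(grip('b',.05),RT)])"
```

```text
14.35 [ 0.5018 -0.3855  0.1679] [ 0.003 -0.007 -1.   ] F [ 0.41 -1.24  0.67] op 42.5 ff 0.0 q [ 0.54  0.78  0.08  1.62 -0.08  0.73  0.7 ]
d [ 0.32 -0.13 -1.03] w [0.001 0.002 0.001] rows 2.0 !!
d [ 0.63 -0.09 -1.  ] w [ 0.     0.    -0.083] rows 2.0 !!
d [ 0.79 -0.01 -0.88] w [ 0.     0.    -0.067] rows 2.0 
d [ 0.99  0.28 -0.25] w [ 0.     0.    -0.111] rows 3.0 
d [0.74 0.69 0.  ] w [ 0.     0.    -0.111] rows 3.0 
d [0.46 0.9  0.  ] w [ 0.     0.    -0.111] rows 3.0 
d [0.12 0.87 0.  ] w [ 0.     0.    -0.111] rows 3.0 
d [-0.3   0.82  0.  ] w [ 0.     0.    -0.111] rows 3.0 
d [-0.4   0.48  0.37] w [ 0.     0.    -0.111] rows 3.0 
d [-0.6  0.2  0.5] w [ 0.     0.    -0.083] rows 2.0 
d [-0.66 -0.08  0.9 ] w [ 0.166 -0.01  -0.038] rows 4.0 
d [0.   0.   0.87] w [0. 0. 0.] rows 2.0
```

Call:
{"api": "step_arm", "payload": {
  "motion": [
    {"dx": 0.16, "dy": -0.06, "dz": -0.5, "wx": 0, "wy": 0, "wz": 0, "claw": 44},
    {"dx": 0.32, "dy": -0.13, "dz": -1, "wx": 0, "wy": 0, "wz": 0, "claw": 44}
  ]
}}

```text
clock: 14.55
tool_pos: [0.4888, -0.3592, 0.2463]
eef_rot: [0.688, 0.726, -0.002, 0.002]
contact_force: [0.3, 0.1, 0.6]
opening: 0.499
finger_force: 0.0
```

Call:
{"api": "step_arm", "payload": {
  "motion": [
    {"dx": 0.21, "dy": -0.03, "dz": -0.35, "wx": 0, "wy": 0, "wz": -0.028, "claw": 44},
    {"dx": 0.42, "dy": -0.06, "dz": -0.7, "wx": 0, "wy": 0, "wz": -0.055, "claw": 44},
    {"dx": 0.63, "dy": -0.09, "dz": -1, "wx": 0, "wy": 0, "wz": -0.083, "claw": 44}
  ]
}}

```text
clock: 14.85
tool_pos: [0.4789, -0.3086, 0.3263]
eef_rot: [0.586, 0.811, -0.002, 0.003]
contact_force: [0.3, -0.9, 0.3]
opening: 0.499
finger_force: 0.0
```

Call:
{"api": "step_arm", "payload": {
  "motion": [
    {"dx": 0.26, "dy": 0, "dz": -0.3, "wx": 0, "wy": 0, "wz": -0.022, "claw": 44},
    {"dx": 0.52, "dy": 0, "dz": -0.6, "wx": 0, "wy": 0, "wz": -0.045, "claw": 44},
    {"dx": 0.79, "dy": -0.01, "dz": -0.88, "wx": 0, "wy": 0, "wz": -0.067, "claw": 44}
  ]
}}

```text
clock: 15.15
tool_pos: [0.4581, -0.2482, 0.3958]
eef_rot: [0.498, 0.867, -0.002, 0.002]
contact_force: [-0.1, 0.6, 0.6]
opening: 0.496
finger_force: 0.0
```

Call:
{"api": "step_arm", "payload": {
  "motion": [
    {"dx": 0.33, "dy": 0.09, "dz": -0.08, "wx": 0, "wy": 0, "wz": -0.037, "claw": 44},
    {"dx": 0.66, "dy": 0.18, "dz": -0.16, "wx": 0, "wy": 0, "wz": -0.074, "claw": 44},
    {"dx": 0.99, "dy": 0.28, "dz": -0.25, "wx": 0, "wy": 0, "wz": -0.111, "claw": 44}
  ]
}}

```text
clock: 15.45
tool_pos: [0.4373, -0.1682, 0.4146]
eef_rot: [0.339, 0.941, -0.002, 0.001]
contact_force: [0.1, -0.4, -0.1]
opening: 0.499
finger_force: 0.0
```

Call:
{"api": "step_arm", "payload": {
  "motion": [
    {"dx": 0.25, "dy": 0.23, "dz": 0, "wx": 0, "wy": 0, "wz": -0.037, "claw": 44},
    {"dx": 0.5, "dy": 0.46, "dz": 0, "wx": 0, "wy": 0, "wz": -0.074, "claw": 44},
    {"dx": 0.74, "dy": 0.69, "dz": 0, "wx": 0, "wy": 0, "wz": -0.111, "claw": 44}
  ]
}}

```text
clock: 15.75
tool_pos: [0.4274, -0.0879, 0.4139]
eef_rot: [0.17, 0.985, -0.003, 0.001]
contact_force: [0.2, -0.5, 1.0]
opening: 0.498
finger_force: 0.0
```

Call:
{"api": "step_arm", "payload": {
  "motion": [
    {"dx": 0.15, "dy": 0.3, "dz": 0, "wx": 0, "wy": 0, "wz": -0.037, "claw": 44},
    {"dx": 0.3, "dy": 0.6, "dz": 0, "wx": 0, "wy": 0, "wz": -0.074, "claw": 44},
    {"dx": 0.46, "dy": 0.9, "dz": 0, "wx": 0, "wy": 0, "wz": -0.111, "claw": 44}
  ]
}}

```text
clock: 16.05
tool_pos: [0.4174, -0.0078, 0.4134]
eef_rot: [-0.003, 1.0, -0.003, 0.001]
contact_force: [-0.6, 0.6, -0.3]
opening: 0.502
finger_force: 0.0
```

Call:
{"api": "step_arm", "payload": {
  "motion": [
    {"dx": 0.04, "dy": 0.29, "dz": 0, "wx": 0, "wy": 0, "wz": -0.037, "claw": 44},
    {"dx": 0.08, "dy": 0.58, "dz": 0, "wx": 0, "wy": 0, "wz": -0.074, "claw": 44},
    {"dx": 0.12, "dy": 0.87, "dz": 0, "wx": 0, "wy": 0, "wz": -0.111, "claw": 44}
  ]
}}

```text
clock: 16.35
tool_pos: [0.4077, 0.0616, 0.4131]
eef_rot: [-0.177, 0.984, -0.003, 0.0]
contact_force: [0.7, -0.2, -0.8]
opening: 0.5
finger_force: 0.0
```

Call:
{"api": "step_arm", "payload": {
  "motion": [
    {"dx": -0.1, "dy": 0.27, "dz": 0, "wx": 0, "wy": 0, "wz": -0.037, "claw": 44},
    {"dx": -0.2, "dy": 0.55, "dz": 0, "wx": 0, "wy": 0, "wz": -0.074, "claw": 44},
    {"dx": -0.3, "dy": 0.82, "dz": 0, "wx": 0, "wy": 0, "wz": -0.111, "claw": 44}
  ]
}}

```text
clock: 16.65
tool_pos: [0.4079, 0.1314, 0.4128]
eef_rot: [-0.345, 0.939, -0.003, -0.0]
contact_force: [0.7, -0.9, -0.4]
opening: 0.503
finger_force: 0.0
```

```bash
python3 -c "
from plan import *
st()
chain([([.41,.18,.39],down(-120)),([.42,.23,.36],down(-105)),(grip('b',.12),RT),(grip('b',.05),RT)])
p,d=snap('top'); cv2.imwrite('pics/bask2.png',cv2.resize(p[130:230,335:425,::-1],None,fx=6,fy=6,interpolation=cv2.INTER_CUBIC))"
```

```text
16.65 [0.4079 0.1314 0.4128] [ 0.002 -0.005 -1.   ] F [ 0.7  -0.92 -0.37] op 44.3 ff 0.0 q [ 0.01  0.25 -0.57  1.82  0.15  1.12  1.66]
d [-0.41  0.45  0.28] w [-0.002 -0.001 -0.109] rows 3.0 
d [-0.6   0.2   0.38] w [ 0.     0.    -0.083] rows 2.0 
d [-0.66 -0.08  1.03] w [ 0.166 -0.01  -0.038] rows 4.0 !!
d [0.   0.   0.87] w [0. 0. 0.] rows 2.0
```

View pics/bask2.png

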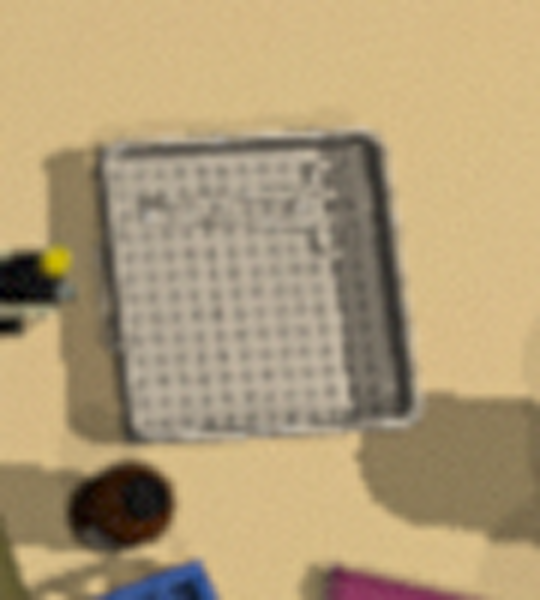

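Clamp_a lies flat in the basket, jaws at (135,205), rings at about (325,170) and (330,240). On to clamp_b.

Call:
{"api": "step_arm", "payload": {
  "motion": [
    {"dx": -0.13, "dy": 0.15, "dz": 0.1, "wx": 0, "wy": 0, "wz": -0.037, "claw": 44},
    {"dx": -0.27, "dy": 0.3, "dz": 0.2, "wx": 0, "wy": 0, "wz": -0.074, "claw": 44},
    {"dx": -0.4, "dy": 0.45, "dz": 0.28, "wx": 0, "wy": 0, "wz": -0.11, "claw": 44}
  ]
}}

```text
clock: 17.0
tool_pos: [0.4095, 0.1786, 0.3896]
eef_rot: [-0.5, 0.866, -0.003, -0.001]
contact_force: [-0.1, 0.2, -0.3]
opening: 0.502
finger_force: 0.0
```

Call:
{"api": "step_arm", "payload": {
  "motion": [
    {"dx": -0.3, "dy": 0.1, "dz": 0.2, "wx": 0, "wy": 0, "wz": -0.042, "claw": 44},
    {"dx": -0.6, "dy": 0.2, "dz": 0.38, "wx": 0, "wy": 0, "wz": -0.083, "claw": 44}
  ]
}}

```text
clock: 17.2
tool_pos: [0.4203, 0.228, 0.359]
eef_rot: [-0.609, 0.793, -0.003, -0.001]
contact_force: [0.6, -0.9, -0.3]
opening: 0.497
finger_force: 0.0
```

Call:
{"api": "step_arm", "payload": {
  "motion": [
    {"dx": -0.16, "dy": -0.02, "dz": 0.2, "wx": 0.042, "wy": -0.003, "wz": -0.01, "claw": 44},
    {"dx": -0.33, "dy": -0.04, "dz": 0.4, "wx": 0.083, "wy": -0.005, "wz": -0.019, "claw": 44},
    {"dx": -0.5, "dy": -0.06, "dz": 0.7, "wx": 0.125, "wy": -0.008, "wz": -0.028, "claw": 44},
    {"dx": -0.66, "dy": -0.08, "dz": 1, "wx": 0.166, "wy": -0.01, "wz": -0.038, "claw": 44},
    {"dx": -0.66, "dy": -0.08, "dz": 1, "wx": 0.166, "wy": -0.01, "wz": -0.038, "claw": 44}
  ]
}}

```text
clock: 17.7
tool_pos: [0.4399, 0.2773, 0.2787]
eef_rot: [-0.633, 0.729, -0.198, 0.169]
contact_force: [0.6, -0.3, -0.1]
opening: 0.498
finger_force: 0.0
```

```bash
python3 -c "
from plan import *
st(); chain([(grip('b',.045),RT),(grip('b',.0025),RT)])"
```

```text
17.7 [0.4399 0.2773 0.2787] [ 0.498 -0.075 -0.864] F [ 0.63 -0.28 -0.11] op 43.9 ff 0.0 q [-0.68  0.45 -0.38  2.18  1.19  0.7   0.99]
d [-0.03  0.01  0.94] w [-0.001 -0.002 -0.   ] rows 2.0 
d [0.   0.   0.53] w [0. 0. 0.] rows 1.0
```

Call:
{"api": "step_arm", "payload": {
  "motion": [
    {"dx": -0.01, "dy": 0.01, "dz": 0.47, "wx": 0, "wy": -0.002, "wz": 0, "claw": 44},
    {"dx": -0.03, "dy": 0.01, "dz": 0.94, "wx": -0.001, "wy": -0.002, "wz": 0, "claw": 44}
  ]
}}

```text
clock: 17.9
tool_pos: [0.4769, 0.2749, 0.2134]
eef_rot: [-0.634, 0.729, -0.194, 0.17]
contact_force: [0.3, 0.6, 0.3]
opening: 0.495
finger_force: 0.0
```

Call:
{"api": "step_arm", "payload": {
  "motion": [
    {"dx": 0, "dy": 0, "dz": 0.25, "wx": 0, "wy": 0, "wz": 0, "claw": 44},
    {"dx": 0, "dy": 0, "dz": 0.45, "wx": 0, "wy": 0, "wz": 0, "claw": 44},
    {"dx": 0, "dy": 0, "dz": 0.53, "wx": 0, "wy": 0, "wz": 0, "claw": 44},
    {"dx": 0, "dy": 0, "dz": 0.53, "wx": 0, "wy": 0, "wz": 0, "claw": 44}
  ],
  "force": 5
}}

```text
clock: 18.3
tool_pos: [0.4982, 0.2704, 0.1762]
eef_rot: [-0.633, 0.73, -0.194, 0.169]
contact_force: [0.3, -0.4, 1.0]
opening: 0.498
finger_force: 0.0
```

```bash
python3 -c "
from plan import *
st(); rel(grip('b',.0025),RT)"
```

```text
18.3 [0.4982 0.2704 0.1762] [ 0.492 -0.07  -0.868] F [ 0.29 -0.4   0.95] op 43.8 ff 0.0 q [-0.63  0.67 -0.3   2.18  1.6   0.61  0.66]
d [-0.013  0.005 -0.002] w [ 0.001 -0.    -0.001] calls 1 each d [-0.013  0.005 -0.002] dist mm 1.0 deg 0.2
```

Call:
{"api": "step_arm", "payload": {
  "motion": [
    {"dx": 0, "dy": 0, "dz": -0.01, "wx": 0, "wy": 0, "wz": 0, "claw": 32},
    {"dx": 0, "dy": 0, "dz": -0.01, "wx": 0, "wy": 0, "wz": 0, "claw": 26},
    {"dx": 0, "dy": 0, "dz": -0.01, "wx": 0, "wy": 0, "wz": 0, "claw": 22},
    {"dx": 0, "dy": 0, "dz": -0.01, "wx": 0, "wy": 0, "wz": 0, "claw": 18},
    {"dx": 0, "dy": 0, "dz": -0.01, "wx": 0, "wy": 0, "wz": 0, "claw": 14},
    {"dx": 0, "dy": 0, "dz": -0.01, "wx": 0, "wy": 0, "wz": 0, "claw": 12}
  ],
  "force": 5
}}

```text
clock: 18.9
tool_pos: [0.498, 0.2715, 0.1779]
eef_rot: [-0.634, 0.729, -0.194, 0.17]
contact_force: [-1.1, 0.5, 6.6]
opening: 0.25
finger_force: 4.9
```

```bash
python3 -c "
from plan import *
st(); s=get_state(); print('F tool',RT.T@s['contact_force'])"
```

```text
18.9 [0.498  0.2715 0.1779] [ 0.494 -0.068 -0.867] F [-1.11  0.49  6.63] op 22.0 ff 4.92 q [-0.63  0.67 -0.3   2.18  1.6   0.61  0.66]
F tool [-0.33474681 -2.30362646 -6.32578749]
```

Opening is 22.0 mm, so clamp_b is also uncaught and goes to the basket.

Call:
{"api": "step_arm", "payload": {
  "motion": [
    {"dx": 0, "dy": -0.01, "dz": -0.1, "wx": 0, "wy": 0, "wz": 0, "claw": 14},
    {"dx": 0, "dy": -0.01, "dz": -0.3, "wx": 0, "wy": 0, "wz": 0, "claw": 14},
    {"dx": 0, "dy": -0.01, "dz": -0.6, "wx": 0, "wy": 0, "wz": 0, "claw": 14},
    {"dx": 0, "dy": -0.01, "dz": -1, "wx": 0, "wy": 0, "wz": 0, "claw": 14}
  ],
  "force": 6
}}

```text
clock: 19.3
tool_pos: [0.4574, 0.2758, 0.2464]
eef_rot: [-0.634, 0.73, -0.194, 0.167]
contact_force: [-0.3, -0.2, -0.5]
opening: 0.249
finger_force: 5.9
```

Call:
{"api": "step_arm", "payload": {
  "motion": [
    {"dx": 0, "dy": 0, "dz": -0.5, "wx": 0, "wy": 0, "wz": 0, "claw": 14},
    {"dx": 0, "dy": 0, "dz": -1, "wx": 0, "wy": 0, "wz": 0, "claw": 14},
    {"dx": 0, "dy": 0, "dz": -1, "wx": 0, "wy": 0, "wz": 0, "claw": 14}
  ]
}}

```text
clock: 19.6
tool_pos: [0.4175, 0.2848, 0.3199]
eef_rot: [-0.635, 0.728, -0.192, 0.172]
contact_force: [0.8, 1.3, -1.3]
opening: 0.253
finger_force: 5.9
```

```bash
python3 -c "
from plan import *
st()
chain([([.41,.24,.36],down(-105)),([.40,.18,.40],down(-120)),([.40,.10,.42],down(-140)),([.41,.02,.42],down(-160)),([.42,-.06,.42],down(-180)),([.42,-.135,.42],down(-200)),([.42,-.21,.42],down(-220)),([.42,-.28,.40],down(-240)),([.415,-.35,.34],down(-260)),([.405,-.391,.28],down(-267))])"
```

```text
19.6 [0.4175 0.2848 0.3199] [ 0.495 -0.061 -0.867] F [ 0.8   1.27 -1.33] op 22.3 ff 5.9 q [-0.7   0.36 -0.39  2.14  1.03  0.74  1.13]
d [ 0.56 -0.24 -0.45] w [-0.166  0.013  0.039] rows 4.0 
d [ 0.76 -0.07 -0.5 ] w [0.    0.    0.083] rows 2.0 
d [ 0.87 -0.5  -0.25] w [0.    0.    0.111] rows 3.0 
d [ 0.55 -0.85  0.  ] w [0.    0.    0.111] rows 3.0 
d [ 0.22 -0.98  0.  ] w [0.    0.    0.111] rows 3.0 
d [ 0.   -0.94  0.  ] w [0.    0.    0.111] rows 3.0 
d [-0.32 -0.88  0.  ] w [0.    0.    0.111] rows 3.0 
d [-0.56 -0.67  0.25] w [0.    0.    0.111] rows 3.0 
d [-0.73 -0.49  0.75] w [0.    0.    0.111] rows 3.0 
d [-0.48 -0.21  0.75] w [0.    0.    0.039] rows 2.0
```

Call:
{"api": "step_arm", "payload": {
  "motion": [
    {"dx": 0.14, "dy": -0.06, "dz": -0.11, "wx": -0.042, "wy": 0.003, "wz": 0.01, "claw": 14},
    {"dx": 0.28, "dy": -0.12, "dz": -0.22, "wx": -0.083, "wy": 0.006, "wz": 0.02, "claw": 14},
    {"dx": 0.42, "dy": -0.18, "dz": -0.34, "wx": -0.125, "wy": 0.01, "wz": 0.03, "claw": 14},
    {"dx": 0.56, "dy": -0.24, "dz": -0.45, "wx": -0.166, "wy": 0.013, "wz": 0.039, "claw": 14},
    {"dx": 0.56, "dy": -0.24, "dz": -0.45, "wx": -0.166, "wy": 0.013, "wz": 0.039, "claw": 14}
  ]
}}

```text
clock: 20.1
tool_pos: [0.4156, 0.2346, 0.3569]
eef_rot: [-0.602, 0.798, -0.001, -0.003]
contact_force: [0.8, 0.2, -1.1]
opening: 0.249
finger_force: 5.9
```

Call:
{"api": "step_arm", "payload": {
  "motion": [
    {"dx": 0.25, "dy": -0.02, "dz": -0.17, "wx": 0, "wy": 0, "wz": 0.028, "claw": 14},
    {"dx": 0.5, "dy": -0.05, "dz": -0.33, "wx": 0, "wy": 0, "wz": 0.055, "claw": 14},
    {"dx": 0.76, "dy": -0.07, "dz": -0.5, "wx": 0, "wy": 0, "wz": 0.083, "claw": 14}
  ]
}}

```text
clock: 20.4
tool_pos: [0.4002, 0.1773, 0.3957]
eef_rot: [-0.497, 0.868, -0.003, -0.005]
contact_force: [1.2, -0.4, -0.2]
opening: 0.254
finger_force: 5.9
```

Call:
{"api": "step_arm", "payload": {
  "motion": [
    {"dx": 0.29, "dy": -0.17, "dz": -0.08, "wx": 0, "wy": 0, "wz": 0.037, "claw": 14},
    {"dx": 0.58, "dy": -0.33, "dz": -0.17, "wx": 0, "wy": 0, "wz": 0.074, "claw": 14},
    {"dx": 0.87, "dy": -0.5, "dz": -0.25, "wx": 0, "wy": 0, "wz": 0.111, "claw": 14}
  ]
}}

```text
clock: 20.7
tool_pos: [0.3997, 0.0971, 0.4165]
eef_rot: [-0.339, 0.941, -0.004, -0.004]
contact_force: [0.6, -0.1, 0.0]
opening: 0.255
finger_force: 5.9
```

Call:
{"api": "step_arm", "payload": {
  "motion": [
    {"dx": 0.18, "dy": -0.28, "dz": 0, "wx": 0, "wy": 0, "wz": 0.037, "claw": 14},
    {"dx": 0.37, "dy": -0.57, "dz": 0, "wx": 0, "wy": 0, "wz": 0.074, "claw": 14},
    {"dx": 0.55, "dy": -0.85, "dz": 0, "wx": 0, "wy": 0, "wz": 0.111, "claw": 14}
  ]
}}

```text
clock: 21.0
tool_pos: [0.4095, 0.0166, 0.4167]
eef_rot: [-0.17, 0.985, -0.004, -0.003]
contact_force: [-0.1, -0.3, -1.9]
opening: 0.245
finger_force: 5.9
```

Call:
{"api": "step_arm", "payload": {
  "motion": [
    {"dx": 0.07, "dy": -0.33, "dz": 0, "wx": 0, "wy": 0, "wz": 0.037, "claw": 14},
    {"dx": 0.15, "dy": -0.65, "dz": 0, "wx": 0, "wy": 0, "wz": 0.074, "claw": 14},
    {"dx": 0.22, "dy": -0.98, "dz": 0, "wx": 0, "wy": 0, "wz": 0.111, "claw": 14}
  ]
}}

```text
clock: 21.3
tool_pos: [0.4195, -0.0628, 0.4171]
eef_rot: [0.003, 1.0, -0.005, -0.003]
contact_force: [0.7, 0.7, -1.2]
opening: 0.249
finger_force: 5.9
```

Call:
{"api": "step_arm", "payload": {
  "motion": [
    {"dx": 0, "dy": -0.31, "dz": 0, "wx": 0, "wy": 0, "wz": 0.037, "claw": 14},
    {"dx": 0, "dy": -0.63, "dz": 0, "wx": 0, "wy": 0, "wz": 0.074, "claw": 14},
    {"dx": 0, "dy": -0.94, "dz": 0, "wx": 0, "wy": 0, "wz": 0.111, "claw": 14}
  ]
}}

```text
clock: 21.6
tool_pos: [0.4193, -0.1378, 0.4175]
eef_rot: [0.177, 0.984, -0.005, -0.003]
contact_force: [0.7, -0.1, 0.5]
opening: 0.249
finger_force: 5.9
```

Call:
{"api": "step_arm", "payload": {
  "motion": [
    {"dx": -0.11, "dy": -0.29, "dz": 0, "wx": 0, "wy": 0, "wz": 0.037, "claw": 14},
    {"dx": -0.22, "dy": -0.58, "dz": 0, "wx": 0, "wy": 0, "wz": 0.074, "claw": 14},
    {"dx": -0.32, "dy": -0.88, "dz": 0, "wx": 0, "wy": 0, "wz": 0.111, "claw": 14}
  ]
}}

```text
clock: 21.9
tool_pos: [0.4194, -0.2123, 0.4179]
eef_rot: [0.345, 0.939, -0.005, -0.002]
contact_force: [0.7, -0.3, -0.3]
opening: 0.25
finger_force: 5.9
```

Call:
{"api": "step_arm", "payload": {
  "motion": [
    {"dx": -0.19, "dy": -0.22, "dz": 0, "wx": 0, "wy": 0, "wz": 0.037, "claw": 14},
    {"dx": -0.37, "dy": -0.45, "dz": 0.1, "wx": 0, "wy": 0, "wz": 0.074, "claw": 14},
    {"dx": -0.56, "dy": -0.67, "dz": 0.25, "wx": 0, "wy": 0, "wz": 0.111, "claw": 14}
  ]
}}

```text
clock: 22.2
tool_pos: [0.4193, -0.2824, 0.3987]
eef_rot: [0.503, 0.864, -0.005, -0.0]
contact_force: [-0.7, 0.9, -0.6]
opening: 0.247
finger_force: 5.9
```

Call:
{"api": "step_arm", "payload": {
  "motion": [
    {"dx": -0.24, "dy": -0.16, "dz": 0.25, "wx": 0, "wy": 0, "wz": 0.037, "claw": 14},
    {"dx": -0.49, "dy": -0.33, "dz": 0.5, "wx": 0, "wy": 0, "wz": 0.074, "claw": 14},
    {"dx": -0.73, "dy": -0.49, "dz": 0.75, "wx": 0, "wy": 0, "wz": 0.111, "claw": 14}
  ]
}}

```text
clock: 22.5
tool_pos: [0.4138, -0.3524, 0.3382]
eef_rot: [0.645, 0.764, -0.005, -0.001]
contact_force: [1.4, 0.1, -0.4]
opening: 0.251
finger_force: 5.9
```

Call:
{"api": "step_arm", "payload": {
  "motion": [
    {"dx": -0.24, "dy": -0.1, "dz": 0.37, "wx": 0, "wy": 0, "wz": 0.02, "claw": 14},
    {"dx": -0.48, "dy": -0.21, "dz": 0.75, "wx": 0, "wy": 0, "wz": 0.039, "claw": 14},
    {"dx": -0.48, "dy": -0.21, "dz": 0.75, "wx": 0, "wy": 0, "wz": 0.039, "claw": 14}
  ]
}}

```text
clock: 22.8
tool_pos: [0.4005, -0.3935, 0.2758]
eef_rot: [0.691, 0.723, -0.006, -0.004]
contact_force: [0.2, 0.2, -0.7]
opening: 0.248
finger_force: 5.9
```

```bash
python3 -c "
from plan import *
st(); chain([([.405,-.391,.20],down(93)),([.405,-.391,.13],down(93)),([.405,-.391,.055],down(93)),([.405,-.391,.012],down(93))])"
```

```text
22.8 [ 0.4005 -0.3935  0.2758] [-0.015 -0.004 -1.   ] F [ 0.22  0.19 -0.67] op 21.8 ff 5.9 q [ 0.55  0.57  0.23  1.72 -0.14  0.88  0.88]
d [0.03 0.07 0.95] w [-0.005  0.001 -0.002] rows 2.0 
d [0.   0.   0.88] w [0. 0. 0.] rows 2.0 
d [0.   0.   0.94] w [0. 0. 0.] rows 2.0 
d [0.   0.   0.54] w [0. 0. 0.] rows 1.0
```

Call:
{"api": "step_arm", "payload": {
  "motion": [
    {"dx": 0.02, "dy": 0.04, "dz": 0.48, "wx": -0.005, "wy": 0.001, "wz": -0.002, "claw": 14},
    {"dx": 0.03, "dy": 0.07, "dz": 0.95, "wx": -0.005, "wy": 0.001, "wz": -0.002, "claw": 14},
    {"dx": 0.03, "dy": 0.07, "dz": 0.95, "wx": -0.005, "wy": 0.001, "wz": -0.002, "claw": 14}
  ]
}}

```text
clock: 23.1
tool_pos: [0.4081, -0.3874, 0.2011]
eef_rot: [0.686, 0.728, 0.003, 0.0]
contact_force: [-0.5, 1.4, -0.8]
opening: 0.249
finger_force: 5.9
```

Call:
{"api": "step_arm", "payload": {
  "motion": [
    {"dx": 0, "dy": 0, "dz": 0.44, "wx": 0, "wy": 0, "wz": 0, "claw": 14},
    {"dx": 0, "dy": 0, "dz": 0.88, "wx": 0, "wy": 0, "wz": 0, "claw": 14},
    {"dx": 0, "dy": 0, "dz": 0.88, "wx": 0, "wy": 0, "wz": 0, "claw": 14}
  ]
}}

```text
clock: 23.4
tool_pos: [0.4095, -0.3894, 0.1329]
eef_rot: [0.686, 0.728, 0.003, 0.002]
contact_force: [-1.3, 0.6, -0.4]
opening: 0.249
finger_force: 5.9
```

Call:
{"api": "step_arm", "payload": {
  "motion": [
    {"dx": 0, "dy": 0, "dz": 0.4, "wx": 0, "wy": 0, "wz": 0, "claw": 14},
    {"dx": 0, "dy": 0, "dz": 0.8, "wx": 0, "wy": 0, "wz": 0, "claw": 14},
    {"dx": 0, "dy": 0, "dz": 0.94, "wx": 0, "wy": 0, "wz": 0, "claw": 14},
    {"dx": 0, "dy": 0, "dz": 0.94, "wx": 0, "wy": 0, "wz": 0, "claw": 14}
  ]
}}

```text
clock: 23.8
tool_pos: [0.4116, -0.3921, 0.0602]
eef_rot: [0.687, 0.727, 0.003, 0.005]
contact_force: [-1.1, 0.5, -0.1]
opening: 0.249
finger_force: 5.9
```

```bash
python3 -c "
from plan import *
st(); rel([.405,-.391,.009],down(93))"
```

```text
23.8 [ 0.4116 -0.3921  0.0602] [ 0.011 -0.003 -1.   ] F [-1.1   0.51 -0.12] op 21.9 ff 5.9 q [ 0.62  0.89  0.1   1.88 -0.23  0.38  0.96]
d [ 0.021 -0.088  0.639] w [0.004 0.001 0.001] calls 1 each d [ 0.021 -0.088  0.639] dist mm 52.0 deg 0.7
```

Call:
{"api": "step_arm", "payload": {
  "motion": [
    {"dx": 0.01, "dy": -0.08, "dz": 0.25, "wx": 0.004, "wy": 0, "wz": 0, "claw": 14},
    {"dx": 0.02, "dy": -0.09, "dz": 0.5, "wx": 0.004, "wy": 0, "wz": 0, "claw": 14},
    {"dx": 0.02, "dy": -0.09, "dz": 0.62, "wx": 0.004, "wy": 0, "wz": 0, "claw": 14},
    {"dx": 0.02, "dy": -0.09, "dz": 0.65, "wx": 0.004, "wy": 0, "wz": 0, "claw": 14},
    {"dx": 0.02, "dy": -0.09, "dz": 0.65, "wx": 0.004, "wy": 0, "wz": 0, "claw": 14}
  ]
}}

```text
clock: 24.3
tool_pos: [0.4051, -0.3919, 0.0085]
eef_rot: [0.687, 0.727, -0.002, 0.002]
contact_force: [-0.3, 0.8, -0.5]
opening: 0.247
finger_force: 5.9
```

Call:
{"api": "step_arm", "payload": {
  "motion": [
    {"dx": 0, "dy": 0, "dz": 0.02, "wx": 0, "wy": 0, "wz": 0, "claw": 14},
    {"dx": 0, "dy": 0, "dz": 0.02, "wx": 0, "wy": 0, "wz": 0, "claw": 14}
  ]
}}

```text
clock: 24.5
tool_pos: [0.4048, -0.3917, 0.0065]
eef_rot: [0.687, 0.727, -0.002, 0.002]
contact_force: [-0.7, 0.3, -0.5]
opening: 0.247
finger_force: 5.9
```

Call:
{"api": "step_arm", "payload": {
  "motion": [
    {"dx": 0, "dy": 0, "dz": 0.015, "wx": 0, "wy": 0, "wz": 0, "claw": 14},
    {"dx": 0, "dy": 0, "dz": 0.03, "wx": 0, "wy": 0, "wz": 0, "claw": 14},
    {"dx": 0, "dy": 0, "dz": 0.03, "wx": 0, "wy": 0, "wz": 0, "claw": 14}
  ]
}}

```text
clock: 24.8
tool_pos: [0.4048, -0.3918, 0.0044]
eef_rot: [0.687, 0.727, -0.002, 0.002]
contact_force: [0.4, 0.3, 7.0]
opening: 0.254
finger_force: 6.0
```

Call:
{"api": "step_arm", "payload": {
  "motion": [
    {"dx": 0, "dy": 0, "dz": -0.02, "wx": 0, "wy": 0, "wz": 0, "claw": 24},
    {"dx": 0, "dy": 0, "dz": -0.02, "wx": 0, "wy": 0, "wz": 0, "claw": 27},
    {"dx": 0, "dy": 0, "dz": -0.02, "wx": 0, "wy": 0, "wz": 0, "claw": 29},
    {"dx": 0, "dy": 0, "dz": -0.2, "wx": 0, "wy": 0, "wz": 0, "claw": 29},
    {"dx": 0, "dy": 0, "dz": -0.6, "wx": 0, "wy": 0, "wz": 0, "claw": 29},
    {"dx": 0, "dy": 0, "dz": -1, "wx": 0, "wy": 0, "wz": 0, "claw": 29}
  ]
}}

```text
clock: 25.4
tool_pos: [0.4041, -0.3908, 0.0846]
eef_rot: [0.687, 0.727, -0.002, 0.0]
contact_force: [0.2, -0.7, 0.5]
opening: 0.328
finger_force: 0.0
```

Call:
{"api": "step_arm", "payload": {
  "motion": [
    {"dx": 0, "dy": 0, "dz": -0.6, "wx": 0, "wy": 0, "wz": 0, "claw": 44},
    {"dx": 0, "dy": 0, "dz": -1, "wx": 0, "wy": 0, "wz": 0, "claw": 44}
  ]
}}

```text
clock: 25.6
tool_pos: [0.4049, -0.3913, 0.167]
eef_rot: [0.687, 0.727, -0.002, 0.002]
contact_force: [0.8, -1.2, -0.2]
opening: 0.485
finger_force: 0.0
```

```bash
python3 -c "
from plan import *
st()
chain([([.41,-.36,.24],down(-260)),([.42,-.31,.315],down(-250)),([.43,-.25,.39],down(-240)),([.43,-.17,.42],down(-220)),([.43,-.09,.42],down(-200)),([.43,-.012,.42],down(-180)),([.44,.06,.42],down(-160)),([.45,.13,.42],down(-140)),([.46,.18,.40],down(-120)),([.48,.23,.37],down(-105)),(grip('c',.11),RT),(grip('c',.045),RT)])"
```

```text
25.6 [ 0.4049 -0.3913  0.167 ] [ 0.001 -0.006 -1.   ] F [ 0.78 -1.24 -0.2 ] op 42.7 ff 0.0 q [ 0.58  0.71  0.18  1.84 -0.2   0.6   0.94]
d [ 0.38  0.09 -0.91] w [ 0.     0.002 -0.038] rows 2.0 
d [ 0.59  0.23 -0.94] w [ 0.     0.    -0.056] rows 2.0 
d [ 0.66  0.37 -0.94] w [ 0.     0.    -0.056] rows 2.0 
d [ 0.87  0.5  -0.37] w [ 0.     0.    -0.111] rows 3.0 
d [0.64 0.77 0.  ] w [ 0.     0.    -0.111] rows 3.0 
d [0.33 0.92 0.  ] w [ 0.     0.    -0.111] rows 3.0 
d [-0.13  0.9   0.  ] w [ 0.     0.    -0.111] rows 3.0 
d [-0.42  0.78  0.  ] w [ 0.     0.    -0.111] rows 3.0 
d [-0.5   0.4   0.25] w [ 0.     0.    -0.111] rows 3.0 
d [-0.67  0.1   0.38] w [ 0.     0.    -0.083] rows 2.0 
d [-0.57 -0.09  0.87] w [ 0.166 -0.01  -0.038] rows 4.0 
d [0.   0.   0.81] w [0. 0. 0.] rows 2.0
```

Call:
{"api": "step_arm", "payload": {
  "motion": [
    {"dx": 0.19, "dy": 0.04, "dz": -0.45, "wx": 0, "wy": 0, "wz": -0.019, "claw": 44},
    {"dx": 0.38, "dy": 0.09, "dz": -0.91, "wx": 0, "wy": 0, "wz": -0.038, "claw": 44}
  ]
}}

```text
clock: 25.8
tool_pos: [0.4094, -0.3595, 0.2384]
eef_rot: [0.642, 0.767, -0.002, 0.001]
contact_force: [0.6, -0.4, 0.8]
opening: 0.499
finger_force: 0.0
```

Call:
{"api": "step_arm", "payload": {
  "motion": [
    {"dx": 0.2, "dy": 0.08, "dz": -0.31, "wx": 0, "wy": 0, "wz": -0.019, "claw": 44},
    {"dx": 0.4, "dy": 0.15, "dz": -0.62, "wx": 0, "wy": 0, "wz": -0.037, "claw": 44},
    {"dx": 0.59, "dy": 0.23, "dz": -0.94, "wx": 0, "wy": 0, "wz": -0.056, "claw": 44}
  ]
}}

```text
clock: 26.1
tool_pos: [0.4194, -0.3088, 0.313]
eef_rot: [0.572, 0.82, -0.002, 0.001]
contact_force: [-0.2, 0.3, 0.2]
opening: 0.496
finger_force: 0.0
```

Call:
{"api": "step_arm", "payload": {
  "motion": [
    {"dx": 0.22, "dy": 0.12, "dz": -0.31, "wx": 0, "wy": 0, "wz": -0.019, "claw": 44},
    {"dx": 0.44, "dy": 0.25, "dz": -0.62, "wx": 0, "wy": 0, "wz": -0.037, "claw": 44},
    {"dx": 0.66, "dy": 0.37, "dz": -0.94, "wx": 0, "wy": 0, "wz": -0.056, "claw": 44}
  ]
}}

```text
clock: 26.4
tool_pos: [0.429, -0.2487, 0.3878]
eef_rot: [0.497, 0.867, -0.002, 0.001]
contact_force: [0.6, 0.3, 0.8]
opening: 0.498
finger_force: 0.0
```

Call:
{"api": "step_arm", "payload": {
  "motion": [
    {"dx": 0.29, "dy": 0.17, "dz": -0.12, "wx": 0, "wy": 0, "wz": -0.037, "claw": 44},
    {"dx": 0.58, "dy": 0.33, "dz": -0.25, "wx": 0, "wy": 0, "wz": -0.074, "claw": 44},
    {"dx": 0.87, "dy": 0.5, "dz": -0.37, "wx": 0, "wy": 0, "wz": -0.111, "claw": 44}
  ]
}}

```text
clock: 26.7
tool_pos: [0.4284, -0.1684, 0.4167]
eef_rot: [0.338, 0.941, -0.002, 0.001]
contact_force: [1.2, 0.7, 0.6]
opening: 0.505
finger_force: 0.0
```

Call:
{"api": "step_arm", "payload": {
  "motion": [
    {"dx": 0.21, "dy": 0.26, "dz": 0, "wx": 0, "wy": 0, "wz": -0.037, "claw": 44},
    {"dx": 0.43, "dy": 0.51, "dz": 0, "wx": 0, "wy": 0, "wz": -0.074, "claw": 44},
    {"dx": 0.64, "dy": 0.77, "dz": 0, "wx": 0, "wy": 0, "wz": -0.111, "claw": 44}
  ]
}}

```text
clock: 27.0
tool_pos: [0.4284, -0.0884, 0.4159]
eef_rot: [0.17, 0.985, -0.002, 0.0]
contact_force: [1.1, 0.1, 0.1]
opening: 0.497
finger_force: 0.0
```

Call:
{"api": "step_arm", "payload": {
  "motion": [
    {"dx": 0.11, "dy": 0.31, "dz": 0, "wx": 0, "wy": 0, "wz": -0.037, "claw": 44},
    {"dx": 0.22, "dy": 0.61, "dz": 0, "wx": 0, "wy": 0, "wz": -0.074, "claw": 44},
    {"dx": 0.33, "dy": 0.92, "dz": 0, "wx": 0, "wy": 0, "wz": -0.111, "claw": 44}
  ]
}}

```text
clock: 27.3
tool_pos: [0.4286, -0.0104, 0.4155]
eef_rot: [-0.003, 1.0, -0.002, -0.0]
contact_force: [0.6, 1.0, 0.1]
opening: 0.502
finger_force: 0.0
```

Call:
{"api": "step_arm", "payload": {
  "motion": [
    {"dx": -0.04, "dy": 0.3, "dz": 0, "wx": 0, "wy": 0, "wz": -0.037, "claw": 44},
    {"dx": -0.09, "dy": 0.6, "dz": 0, "wx": 0, "wy": 0, "wz": -0.074, "claw": 44},
    {"dx": -0.13, "dy": 0.9, "dz": 0, "wx": 0, "wy": 0, "wz": -0.111, "claw": 44}
  ]
}}

```text
clock: 27.6
tool_pos: [0.439, 0.0615, 0.4153]
eef_rot: [-0.177, 0.984, -0.002, -0.0]
contact_force: [0.1, 0.2, 1.0]
opening: 0.5
finger_force: 0.0
```

Call:
{"api": "step_arm", "payload": {
  "motion": [
    {"dx": -0.14, "dy": 0.26, "dz": 0, "wx": 0, "wy": 0, "wz": -0.037, "claw": 44},
    {"dx": -0.28, "dy": 0.52, "dz": 0, "wx": 0, "wy": 0, "wz": -0.074, "claw": 44},
    {"dx": -0.42, "dy": 0.78, "dz": 0, "wx": 0, "wy": 0, "wz": -0.111, "claw": 44}
  ]
}}

```text
clock: 27.9
tool_pos: [0.4492, 0.1314, 0.415]
eef_rot: [-0.345, 0.939, -0.002, -0.001]
contact_force: [0.4, -1.0, -0.8]
opening: 0.5
finger_force: 0.0
```

Call:
{"api": "step_arm", "payload": {
  "motion": [
    {"dx": -0.17, "dy": 0.13, "dz": 0.08, "wx": 0, "wy": 0, "wz": -0.037, "claw": 44},
    {"dx": -0.33, "dy": 0.27, "dz": 0.17, "wx": 0, "wy": 0, "wz": -0.074, "claw": 44},
    {"dx": -0.5, "dy": 0.4, "dz": 0.25, "wx": 0, "wy": 0, "wz": -0.111, "claw": 44}
  ]
}}

```text
clock: 28.2
tool_pos: [0.4591, 0.1814, 0.3945]
eef_rot: [-0.503, 0.864, -0.002, -0.001]
contact_force: [-1.0, -0.1, -0.0]
opening: 0.501
finger_force: 0.0
```

Call:
{"api": "step_arm", "payload": {
  "motion": [
    {"dx": -0.33, "dy": 0.05, "dz": 0.19, "wx": 0, "wy": 0, "wz": -0.042, "claw": 44},
    {"dx": -0.67, "dy": 0.1, "dz": 0.38, "wx": 0, "wy": 0, "wz": -0.083, "claw": 44}
  ]
}}

```text
clock: 28.4
tool_pos: [0.4796, 0.2315, 0.3641]
eef_rot: [-0.611, 0.792, -0.002, -0.001]
contact_force: [0.4, -0.2, -0.4]
opening: 0.501
finger_force: 0.0
```

Call:
{"api": "step_arm", "payload": {
  "motion": [
    {"dx": -0.14, "dy": -0.02, "dz": 0.15, "wx": 0.042, "wy": -0.003, "wz": -0.01, "claw": 44},
    {"dx": -0.28, "dy": -0.04, "dz": 0.35, "wx": 0.083, "wy": -0.005, "wz": -0.019, "claw": 44},
    {"dx": -0.43, "dy": -0.06, "dz": 0.6, "wx": 0.125, "wy": -0.008, "wz": -0.028, "claw": 44},
    {"dx": -0.57, "dy": -0.09, "dz": 0.87, "wx": 0.166, "wy": -0.01, "wz": -0.038, "claw": 44},
    {"dx": -0.57, "dy": -0.09, "dz": 0.87, "wx": 0.166, "wy": -0.01, "wz": -0.038, "claw": 44}
  ]
}}

```text
clock: 28.9
tool_pos: [0.4962, 0.2741, 0.2932]
eef_rot: [-0.636, 0.727, -0.197, 0.168]
contact_force: [0.7, 0.1, 0.8]
opening: 0.499
finger_force: 0.0
```

```bash
python3 -c "
from plan import *
st(); chain([(grip('c',.045),RT),(grip('c',.0025),RT)])"
```

```text
28.9 [0.4962 0.2741 0.2932] [ 0.495 -0.072 -0.866] F [0.69 0.05 0.76] op 43.9 ff 0.0 q [-0.68  0.45 -0.21  2.06  1.06  0.61  1.25]
d [ 0.01 -0.08  0.75] w [-0.    -0.001  0.002] rows 2.0 
d [ 0.   -0.    0.53] w [0. 0. 0.] rows 1.0
```

Call:
{"api": "step_arm", "payload": {
  "motion": [
    {"dx": 0, "dy": -0.05, "dz": 0.4, "wx": 0, "wy": 0, "wz": 0.002, "claw": 44},
    {"dx": 0.01, "dy": -0.08, "dz": 0.75, "wx": 0, "wy": 0, "wz": 0.002, "claw": 44}
  ]
}}

```text
clock: 29.1
tool_pos: [0.5332, 0.2682, 0.2455]
eef_rot: [-0.633, 0.73, -0.196, 0.169]
contact_force: [1.3, 0.5, 0.5]
opening: 0.497
finger_force: 0.0
```

Call:
{"api": "step_arm", "payload": {
  "motion": [
    {"dx": 0, "dy": 0, "dz": 0.25, "wx": 0, "wy": 0, "wz": 0, "claw": 44},
    {"dx": 0, "dy": 0, "dz": 0.45, "wx": 0, "wy": 0, "wz": 0, "claw": 44},
    {"dx": 0, "dy": 0, "dz": 0.51, "wx": 0, "wy": 0, "wz": 0, "claw": 44},
    {"dx": 0, "dy": 0, "dz": 0.51, "wx": 0, "wy": 0, "wz": 0, "claw": 44}
  ],
  "force": 5
}}

```text
clock: 29.5
tool_pos: [0.5534, 0.2642, 0.2098]
eef_rot: [-0.632, 0.731, -0.196, 0.168]
contact_force: [-0.6, -0.8, 0.2]
opening: 0.503
finger_force: 0.0
```

```bash
python3 -c "
from plan import *
st(); rel(grip('c',.0025),RT)"
```

```text
29.5 [0.5534 0.2642 0.2098] [ 0.493 -0.074 -0.867] F [-0.6  -0.78  0.15] op 44.3 ff 0.0 q [-0.67  0.63 -0.1   2.05  1.36  0.47  1.01]
d [-0.007  0.031  0.016] w [ 0.    -0.001 -0.001] calls 1 each d [-0.007  0.031  0.016] dist mm 3.0 deg 0.4
```

Call:
{"api": "step_arm", "payload": {
  "motion": [
    {"dx": 0, "dy": 0.02, "dz": 0.005, "wx": 0, "wy": 0, "wz": 0, "claw": 32},
    {"dx": 0, "dy": 0.02, "dz": 0.005, "wx": 0, "wy": 0, "wz": 0, "claw": 26},
    {"dx": 0, "dy": 0.02, "dz": 0.005, "wx": 0, "wy": 0, "wz": 0, "claw": 22},
    {"dx": 0, "dy": 0.02, "dz": 0.005, "wx": 0, "wy": 0, "wz": 0, "claw": 18},
    {"dx": 0, "dy": 0.02, "dz": 0.005, "wx": 0, "wy": 0, "wz": 0, "claw": 14},
    {"dx": 0, "dy": 0.02, "dz": 0.005, "wx": 0, "wy": 0, "wz": 0, "claw": 12}
  ],
  "force": 5
}}

```text
clock: 30.1
tool_pos: [0.5531, 0.2652, 0.2097]
eef_rot: [-0.632, 0.731, -0.196, 0.17]
contact_force: [0.5, -0.4, 6.9]
opening: 0.246
finger_force: 4.9
```

```bash
python3 -c "
from plan import *
st(); s=get_state(); print('F tool',RT.T@s['contact_force'])"
```

```text
30.1 [0.5531 0.2652 0.2097] [ 0.495 -0.072 -0.866] F [ 0.49 -0.39  6.93] op 21.6 ff 4.93 q [-0.67  0.63 -0.1   2.05  1.36  0.46  1.  ]
F tool [ 0.31795695 -3.92293655 -5.73237087]
```

Opening is 21.6 mm, so clamp_c is uncaught too, matching the ring spacing in the pictures. All three go in the basket. I'll lift it and check the free space there in basket coordinates.

Call:
{"api": "step_arm", "payload": {
  "motion": [
    {"dx": 0, "dy": -0.02, "dz": -0.05, "wx": 0, "wy": 0, "wz": 0, "claw": 14},
    {"dx": 0, "dy": -0.02, "dz": -0.1, "wx": 0, "wy": 0, "wz": 0, "claw": 14},
    {"dx": 0, "dy": -0.02, "dz": -0.3, "wx": 0, "wy": 0, "wz": 0, "claw": 14},
    {"dx": 0, "dy": -0.02, "dz": -0.6, "wx": 0, "wy": 0, "wz": 0, "claw": 14},
    {"dx": 0, "dy": -0.02, "dz": -1, "wx": 0, "wy": 0, "wz": 0, "claw": 14}
  ],
  "force": 6
}}

```text
clock: 30.6
tool_pos: [0.5125, 0.2696, 0.2779]
eef_rot: [-0.633, 0.731, -0.195, 0.166]
contact_force: [-0.1, 0.1, -0.4]
opening: 0.248
finger_force: 5.9
```

Call:
{"api": "step_arm", "payload": {
  "motion": [
    {"dx": 0, "dy": 0, "dz": -0.5, "wx": 0, "wy": 0, "wz": 0, "claw": 14},
    {"dx": 0, "dy": 0, "dz": -1, "wx": 0, "wy": 0, "wz": 0, "claw": 14}
  ]
}}

```text
clock: 30.8
tool_pos: [0.4726, 0.2758, 0.3483]
eef_rot: [-0.633, 0.731, -0.195, 0.167]
contact_force: [0.9, 0.7, -0.7]
opening: 0.248
finger_force: 5.9
```

```bash
cat > bview.py <<'E'
from plan import *
import sys
p,d=snap('top'); a=np.radians(3.3)
ex=np.array([np.cos(a),np.sin(a),0]); ey=np.array([-np.sin(a),np.cos(a),0]); C0=np.array([.452,-.369,.005])
g=np.arange(100,-100.1,-.35)/1000
Y,X=np.meshgrid(g,g) # rows +x up, cols +y left
q=proj('top',(C0+X[...,None]*ex+Y[...,None]*ey).reshape(-1,3)).reshape(X.shape+(2,)).astype(np.float32)
o=cv2.remap(p[...,::-1].copy(),q[...,0],q[...,1],cv2.INTER_CUBIC)
for k in range(-80,81,20):
    i=int((100-k)/.35); cv2.putText(o,str(k),(0,i+4),0,.35,(0,0,255)); cv2.putText(o,str(k),(i-8,10),0,.35,(255,0,0))
cv2.imwrite(sys.argv[1],o)
E
python3 bview.py pics/b3.png; python3 -c "
from plan import *
st()"
```

```text
30.85 [0.4713 0.2793 0.3538] [ 0.496 -0.065 -0.866] F [-2.05  0.53  2.54] op 21.7 ff 5.92 q [-0.68  0.34 -0.27  2.01  0.88  0.73  1.42]
```

View pics/b3.png

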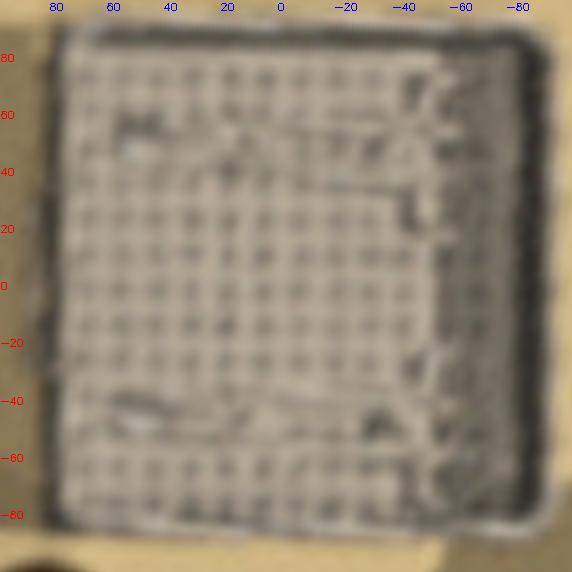

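Basket coordinates: clamp_a lies at x≈+51 mm with tips at px (130,130) and rings near (430,90)/(430,215). Clamp_b lies at x≈-44 mm with tips at (130,410) and rings near (430,365)/(430,480). The middle is free, so I'll lay clamp_c there head to tail, jaws toward -y.

```bash
python3 -c "
from plan import *
chain([([.45,.24,.38],down(-105)),([.43,.18,.41],down(-120)),([.42,.10,.42],down(-140)),([.42,.02,.42],down(-160)),([.42,-.06,.42],down(-180)),([.425,-.135,.42],down(-200)),([.43,-.21,.42],down(-220)),([.44,-.28,.40],down(-240)),([.453,-.348,.36],down(-262)),([.453,-.348,.28],down(-284))])"
```

```text
d [ 0.52  0.   -0.38] w [-0.166  0.012  0.038] rows 4.0 
d [ 0.79  0.05 -0.37] w [0.    0.    0.083] rows 2.0 
d [ 0.93 -0.39 -0.13] w [0.    0.    0.111] rows 3.0 
d [ 0.64 -0.77  0.  ] w [0.    0.    0.111] rows 3.0 
d [ 0.34 -0.94  0.  ] w [0.    0.    0.111] rows 3.0 
d [-0.06 -0.94  0.  ] w [0.    0.    0.111] rows 3.0 
d [-0.38 -0.86  0.  ] w [0.    0.    0.111] rows 3.0 
d [-0.66 -0.59  0.25] w [0.    0.    0.111] rows 3.0 
d [-0.82 -0.28  0.5 ] w [0.    0.    0.122] rows 3.0 
d [0. 0. 1.] w [0.    0.    0.122] rows 3.0
```

Call:
{"api": "step_arm", "payload": {
  "motion": [
    {"dx": 0.13, "dy": 0, "dz": -0.1, "wx": -0.042, "wy": 0.003, "wz": 0.01, "claw": 14},
    {"dx": 0.26, "dy": 0, "dz": -0.2, "wx": -0.083, "wy": 0.006, "wz": 0.02, "claw": 14},
    {"dx": 0.39, "dy": 0, "dz": -0.3, "wx": -0.125, "wy": 0.01, "wz": 0.03, "claw": 14},
    {"dx": 0.52, "dy": 0, "dz": -0.38, "wx": -0.166, "wy": 0.012, "wz": 0.038, "claw": 14},
    {"dx": 0.52, "dy": 0, "dz": -0.38, "wx": -0.166, "wy": 0.012, "wz": 0.038, "claw": 14}
  ]
}}

```text
clock: 31.35
tool_pos: [0.4568, 0.2341, 0.374]
eef_rot: [-0.603, 0.798, -0.002, -0.003]
contact_force: [-0.3, -1.2, -0.6]
opening: 0.244
finger_force: 5.9
```

Call:
{"api": "step_arm", "payload": {
  "motion": [
    {"dx": 0.26, "dy": 0.02, "dz": -0.12, "wx": 0, "wy": 0, "wz": 0.028, "claw": 14},
    {"dx": 0.52, "dy": 0.03, "dz": -0.25, "wx": 0, "wy": 0, "wz": 0.055, "claw": 14},
    {"dx": 0.79, "dy": 0.05, "dz": -0.37, "wx": 0, "wy": 0, "wz": 0.083, "claw": 14}
  ]
}}

```text
clock: 31.65
tool_pos: [0.4314, 0.1777, 0.4036]
eef_rot: [-0.498, 0.867, -0.003, -0.002]
contact_force: [0.6, 0.0, -1.1]
opening: 0.248
finger_force: 5.9
```

Call:
{"api": "step_arm", "payload": {
  "motion": [
    {"dx": 0.31, "dy": -0.13, "dz": -0.04, "wx": 0, "wy": 0, "wz": 0.037, "claw": 14},
    {"dx": 0.62, "dy": -0.26, "dz": -0.08, "wx": 0, "wy": 0, "wz": 0.074, "claw": 14},
    {"dx": 0.93, "dy": -0.39, "dz": -0.13, "wx": 0, "wy": 0, "wz": 0.111, "claw": 14}
  ]
}}

```text
clock: 31.95
tool_pos: [0.4207, 0.0975, 0.4144]
eef_rot: [-0.339, 0.941, -0.004, -0.002]
contact_force: [0.6, -0.3, 0.3]
opening: 0.247
finger_force: 5.9
```

Call:
{"api": "step_arm", "payload": {
  "motion": [
    {"dx": 0.21, "dy": -0.26, "dz": 0, "wx": 0, "wy": 0, "wz": 0.037, "claw": 14},
    {"dx": 0.43, "dy": -0.51, "dz": 0, "wx": 0, "wy": 0, "wz": 0.074, "claw": 14},
    {"dx": 0.64, "dy": -0.77, "dz": 0, "wx": 0, "wy": 0, "wz": 0.111, "claw": 14}
  ]
}}

```text
clock: 32.25
tool_pos: [0.4209, 0.0176, 0.4149]
eef_rot: [-0.171, 0.985, -0.004, -0.001]
contact_force: [0.8, 0.2, -0.1]
opening: 0.251
finger_force: 5.9
```

Call:
{"api": "step_arm", "payload": {
  "motion": [
    {"dx": 0.11, "dy": -0.31, "dz": 0, "wx": 0, "wy": 0, "wz": 0.037, "claw": 14},
    {"dx": 0.23, "dy": -0.63, "dz": 0, "wx": 0, "wy": 0, "wz": 0.074, "claw": 14},
    {"dx": 0.34, "dy": -0.94, "dz": 0, "wx": 0, "wy": 0, "wz": 0.111, "claw": 14}
  ]
}}

```text
clock: 32.55
tool_pos: [0.4209, -0.0623, 0.4154]
eef_rot: [0.003, 1.0, -0.004, -0.001]
contact_force: [0.5, 0.3, -0.1]
opening: 0.252
finger_force: 5.9
```

Call:
{"api": "step_arm", "payload": {
  "motion": [
    {"dx": -0.02, "dy": -0.31, "dz": 0, "wx": 0, "wy": 0, "wz": 0.037, "claw": 14},
    {"dx": -0.04, "dy": -0.63, "dz": 0, "wx": 0, "wy": 0, "wz": 0.074, "claw": 14},
    {"dx": -0.06, "dy": -0.94, "dz": 0, "wx": 0, "wy": 0, "wz": 0.111, "claw": 14}
  ]
}}

```text
clock: 32.85
tool_pos: [0.4258, -0.1372, 0.4158]
eef_rot: [0.177, 0.984, -0.004, -0.0]
contact_force: [0.7, -1.1, 0.1]
opening: 0.246
finger_force: 5.9
```

Call:
{"api": "step_arm", "payload": {
  "motion": [
    {"dx": -0.13, "dy": -0.29, "dz": 0, "wx": 0, "wy": 0, "wz": 0.037, "claw": 14},
    {"dx": -0.25, "dy": -0.57, "dz": 0, "wx": 0, "wy": 0, "wz": 0.074, "claw": 14},
    {"dx": -0.38, "dy": -0.86, "dz": 0, "wx": 0, "wy": 0, "wz": 0.111, "claw": 14}
  ]
}}

```text
clock: 33.15
tool_pos: [0.4308, -0.2118, 0.4162]
eef_rot: [0.345, 0.939, -0.004, 0.0]
contact_force: [0.5, 0.5, -1.3]
opening: 0.253
finger_force: 5.9
```

Call:
{"api": "step_arm", "payload": {
  "motion": [
    {"dx": -0.22, "dy": -0.2, "dz": 0, "wx": 0, "wy": 0, "wz": 0.037, "claw": 14},
    {"dx": -0.44, "dy": -0.39, "dz": 0.1, "wx": 0, "wy": 0, "wz": 0.074, "claw": 14},
    {"dx": -0.66, "dy": -0.59, "dz": 0.25, "wx": 0, "wy": 0, "wz": 0.111, "claw": 14}
  ]
}}

```text
clock: 33.45
tool_pos: [0.4415, -0.2821, 0.3969]
eef_rot: [0.502, 0.865, -0.004, 0.001]
contact_force: [0.2, 0.4, -0.4]
opening: 0.245
finger_force: 5.9
```

Call:
{"api": "step_arm", "payload": {
  "motion": [
    {"dx": -0.27, "dy": -0.09, "dz": 0.15, "wx": 0, "wy": 0, "wz": 0.04, "claw": 14},
    {"dx": -0.55, "dy": -0.19, "dz": 0.3, "wx": 0, "wy": 0, "wz": 0.08, "claw": 14},
    {"dx": -0.82, "dy": -0.28, "dz": 0.5, "wx": 0, "wy": 0, "wz": 0.122, "claw": 14}
  ]
}}

```text
clock: 33.75
tool_pos: [0.4546, -0.3503, 0.3569]
eef_rot: [0.658, 0.753, -0.004, 0.002]
contact_force: [0.7, -0.6, -0.4]
opening: 0.245
finger_force: 5.9
```

Call:
{"api": "step_arm", "payload": {
  "motion": [
    {"dx": 0, "dy": 0, "dz": 0.1, "wx": 0, "wy": 0, "wz": 0.04, "claw": 14},
    {"dx": 0, "dy": 0, "dz": 0.2, "wx": 0, "wy": 0, "wz": 0.085, "claw": 14},
    {"dx": 0, "dy": 0, "dz": 0.35, "wx": 0, "wy": 0, "wz": 0.13, "claw": 14},
    {"dx": 0, "dy": 0, "dz": 0.5, "wx": 0, "wy": 0, "wz": 0.175, "claw": 14},
    {"dx": 0, "dy": 0, "dz": 0.6, "wx": 0, "wy": 0, "wz": 0.22, "claw": 14},
    {"dx": 0, "dy": 0, "dz": 0.7, "wx": 0, "wy": 0, "wz": 0.265, "claw": 14},
    {"dx": 0, "dy": 0, "dz": 0.8, "wx": 0, "wy": 0, "wz": 0.31, "claw": 14},
    {"dx": 0, "dy": 0, "dz": 0.8, "wx": 0, "wy": 0, "wz": 0.355, "claw": 14}
  ]
}}

```text
clock: 34.55
tool_pos: [0.4535, -0.3487, 0.292]
eef_rot: [0.957, 0.29, -0.003, 0.002]
contact_force: [-0.4, 0.9, -0.7]
opening: 0.251
finger_force: 5.9
```

```bash
python3 -c "
from plan import *
st(); rel([.453,-.348,.28],down(-87))"
```

```text
34.55 [ 0.4535 -0.3487  0.292 ] [-0.005 -0.005 -1.   ] F [-0.42  0.9  -0.7 ] op 22.1 ff 5.92 q [ 0.21  0.63  0.63  1.69 -0.42  0.97  0.02]
d [ 0.001 -0.012  0.15 ] w [0.003 0.001 0.671] calls 1 each d [ 0.001 -0.012  0.15 ] dist mm 12.0 deg 120.7
```

Call:
{"api": "step_arm", "payload": {
  "motion": [
    {"dx": 0, "dy": 0, "dz": 0, "wx": 0, "wy": 0, "wz": 0.045, "claw": 14},
    {"dx": 0, "dy": 0, "dz": 0, "wx": 0, "wy": 0, "wz": 0.09, "claw": 14},
    {"dx": 0, "dy": 0, "dz": 0, "wx": 0, "wy": 0, "wz": 0.135, "claw": 14},
    {"dx": 0, "dy": 0, "dz": 0, "wx": 0, "wy": 0, "wz": 0.18, "claw": 14},
    {"dx": 0, "dy": 0, "dz": 0, "wx": 0, "wy": 0, "wz": 0.225, "claw": 14},
    {"dx": 0, "dy": 0, "dz": 0, "wx": 0, "wy": 0, "wz": 0.27, "claw": 14},
    {"dx": 0, "dy": 0, "dz": 0, "wx": 0, "wy": 0, "wz": 0.315, "claw": 14},
    {"dx": 0, "dy": 0, "dz": 0, "wx": 0, "wy": 0, "wz": 0.355, "claw": 14}
  ]
}}

```text
clock: 35.35
tool_pos: [0.4538, -0.3493, 0.293]
eef_rot: [0.965, -0.261, -0.001, 0.003]
contact_force: [-0.7, 0.2, -0.3]
opening: 0.248
finger_force: 5.9
```

Call:
{"api": "step_arm", "payload": {
  "motion": [
    {"dx": 0, "dy": 0, "dz": 0, "wx": 0, "wy": 0, "wz": 0.045, "claw": 14},
    {"dx": 0, "dy": 0, "dz": 0, "wx": 0, "wy": 0, "wz": 0.09, "claw": 14},
    {"dx": 0, "dy": 0, "dz": 0, "wx": 0, "wy": 0, "wz": 0.135, "claw": 14},
    {"dx": 0, "dy": 0, "dz": 0, "wx": 0, "wy": 0, "wz": 0.18, "claw": 14},
    {"dx": 0, "dy": 0, "dz": 0, "wx": 0, "wy": 0, "wz": 0.225, "claw": 14},
    {"dx": 0, "dy": 0, "dz": 0, "wx": 0, "wy": 0, "wz": 0.27, "claw": 14},
    {"dx": 0, "dy": 0, "dz": 0, "wx": 0, "wy": 0, "wz": 0.315, "claw": 14},
    {"dx": 0, "dy": 0, "dz": 0, "wx": 0, "wy": 0, "wz": 0.316, "claw": 14}
  ]
}}

```text
clock: 36.15
tool_pos: [0.4538, -0.3496, 0.2927]
eef_rot: [0.726, -0.687, 0.0, 0.004]
contact_force: [0.0, -0.1, -0.8]
opening: 0.251
finger_force: 5.9
```

```bash
python3 -c "
from plan import *
st(); chain([([.453,-.348,.22],down(-87)),([.453,-.348,.14],down(-87)),([.453,-.348,.065],down(-87)),([.453,-.348,.012],down(-87))])"
```

```text
36.15 [ 0.4538 -0.3496  0.2927] [-0.005 -0.006 -1.   ] F [ 0.04 -0.11 -0.77] op 22.1 ff 5.92 q [-0.01  0.86  1.23  1.69 -0.86  1.23 -1.65]
d [-0.03  0.    0.91] w [ 0.002 -0.002  0.001] rows 2.0 
d [0. 0. 1.] w [0. 0. 0.] rows 2.0 
d [0.   0.   0.94] w [0. 0. 0.] rows 2.0 
d [0.   0.   0.66] w [0. 0. 0.] rows 2.0
```

Call:
{"api": "step_arm", "payload": {
  "motion": [
    {"dx": -0.01, "dy": 0, "dz": 0.45, "wx": 0.002, "wy": -0.002, "wz": 0, "claw": 14},
    {"dx": -0.03, "dy": 0, "dz": 0.91, "wx": 0.002, "wy": -0.002, "wz": 0.001, "claw": 14},
    {"dx": -0.03, "dy": 0, "dz": 0.91, "wx": 0.002, "wy": -0.002, "wz": 0.001, "claw": 14}
  ]
}}

```text
clock: 36.45
tool_pos: [0.4526, -0.3452, 0.2169]
eef_rot: [0.726, -0.687, -0.003, -0.002]
contact_force: [-0.2, 1.1, -0.3]
opening: 0.247
finger_force: 5.9
```

Call:
{"api": "step_arm", "payload": {
  "motion": [
    {"dx": 0, "dy": 0, "dz": 0.35, "wx": 0, "wy": 0, "wz": 0, "claw": 14},
    {"dx": 0, "dy": 0, "dz": 0.7, "wx": 0, "wy": 0, "wz": 0, "claw": 14},
    {"dx": 0, "dy": 0, "dz": 1, "wx": 0, "wy": 0, "wz": 0, "claw": 14}
  ]
}}

```text
clock: 36.75
tool_pos: [0.4547, -0.3495, 0.1417]
eef_rot: [0.726, -0.687, 0.002, -0.001]
contact_force: [-0.2, 0.4, 0.1]
opening: 0.248
finger_force: 5.9
```

```bash
python3 -c "
from plan import *
st(); chain([([.453,-.348,.065],down(-87)),([.453,-.348,.012],down(-87))])"
```

```text
36.75 [ 0.4547 -0.3495  0.1417] [ 0.005 -0.001 -1.   ] F [-0.18  0.37  0.06] op 21.8 ff 5.92 q [ 0.12  0.94  0.88  1.85 -0.98  0.85 -1.58]
d [-0.02  0.03  0.96] w [-0.001 -0.     0.001] rows 2.0 
d [0.   0.   0.66] w [0. 0. 0.] rows 2.0
```

Call:
{"api": "step_arm", "payload": {
  "motion": [
    {"dx": -0.01, "dy": 0.02, "dz": 0.2, "wx": 0, "wy": 0, "wz": 0, "claw": 14},
    {"dx": -0.02, "dy": 0.03, "dz": 0.4, "wx": 0, "wy": 0, "wz": 0, "claw": 14}
  ]
}}

```text
clock: 36.95
tool_pos: [0.4524, -0.3484, 0.1102]
eef_rot: [0.726, -0.687, 0.002, -0.001]
contact_force: [-0.1, -0.5, -0.0]
opening: 0.246
finger_force: 5.9
```

```bash
python3 -c "
from plan import *
st(); print(get_state()['q'][4]); chain([([.453,-.348,.065],down(-87)),([.453,-.348,.012],down(-87))])"
```

```text
36.95 [ 0.4524 -0.3484  0.1102] [ 0.005 -0.002 -1.   ] F [-0.09 -0.5  -0.05] op 21.7 ff 5.92 q [ 0.17  0.95  0.77  1.87 -0.98  0.75 -1.58]
-0.9839434525584106
d [-0.01 -0.    0.56] w [-0.002 -0.001  0.001] rows 1.0 
d [0.   0.   0.66] w [0. 0. 0.] rows 2.0
```

Joint 5 is being held at its limit margin, so I'll carry on gently.

Call:
{"api": "step_arm", "payload": {
  "motion": [
    {"dx": -0.01, "dy": 0, "dz": 0.2, "wx": -0.002, "wy": 0, "wz": 0, "claw": 14},
    {"dx": -0.01, "dy": 0, "dz": 0.4, "wx": -0.002, "wy": 0, "wz": 0, "claw": 14},
    {"dx": -0.01, "dy": 0, "dz": 0.56, "wx": -0.002, "wy": 0, "wz": 0, "claw": 14}
  ]
}}

```text
clock: 37.25
tool_pos: [0.4529, -0.3477, 0.0653]
eef_rot: [0.726, -0.687, 0.0, 0.001]
contact_force: [0.2, 0.5, -0.0]
opening: 0.25
finger_force: 5.9
```

Call:
{"api": "step_arm", "payload": {
  "motion": [
    {"dx": 0, "dy": 0, "dz": 0.2, "wx": 0, "wy": 0, "wz": 0, "claw": 14},
    {"dx": 0, "dy": 0, "dz": 0.4, "wx": 0, "wy": 0, "wz": 0, "claw": 14},
    {"dx": 0, "dy": 0, "dz": 0.5, "wx": 0, "wy": 0, "wz": 0, "claw": 14},
    {"dx": 0, "dy": 0, "dz": 0.5, "wx": 0, "wy": 0, "wz": 0, "claw": 14}
  ]
}}

```text
clock: 37.65
tool_pos: [0.4522, -0.3474, 0.0247]
eef_rot: [0.726, -0.688, -0.001, 0.001]
contact_force: [-0.5, -0.1, -0.4]
opening: 0.248
finger_force: 5.9
```

```bash
python3 -c "
from plan import *
st(); rel([.453,-.348,.008],down(-87))"
```

```text
37.65 [ 0.4522 -0.3474  0.0247] [-0.002 -0.    -1.   ] F [-0.5  -0.14 -0.41] op 21.8 ff 5.92 q [ 0.3   1.02  0.5   1.88 -0.99  0.51 -1.59]
d [ 0.008 -0.01   0.209] w [ 0.001 -0.     0.   ] calls 1 each d [ 0.008 -0.01   0.209] dist mm 17.0 deg 0.1
```

Call:
{"api": "step_arm", "payload": {
  "motion": [
    {"dx": 0.01, "dy": 0, "dz": 0.08, "wx": 0, "wy": 0, "wz": 0, "claw": 14},
    {"dx": 0.01, "dy": 0, "dz": 0.15, "wx": 0, "wy": 0, "wz": 0, "claw": 14},
    {"dx": 0.01, "dy": 0, "dz": 0.2, "wx": 0, "wy": 0, "wz": 0, "claw": 14},
    {"dx": 0.01, "dy": 0, "dz": 0.21, "wx": 0, "wy": 0, "wz": 0, "claw": 14}
  ]
}}

```text
clock: 38.05
tool_pos: [0.4519, -0.348, 0.0073]
eef_rot: [0.725, -0.688, -0.001, 0.001]
contact_force: [0.3, -0.6, -0.1]
opening: 0.246
finger_force: 5.9
```

Call:
{"api": "step_arm", "payload": {
  "motion": [
    {"dx": 0, "dy": 0, "dz": 0.02, "wx": 0, "wy": 0, "wz": 0, "claw": 14},
    {"dx": 0, "dy": 0, "dz": 0.02, "wx": 0, "wy": 0, "wz": 0, "claw": 14}
  ]
}}

```text
clock: 38.25
tool_pos: [0.4521, -0.3483, 0.006]
eef_rot: [0.725, -0.688, -0.001, 0.001]
contact_force: [0.3, 0.0, -1.0]
opening: 0.247
finger_force: 5.9
```

Call:
{"api": "step_arm", "payload": {
  "motion": [
    {"dx": 0, "dy": 0, "dz": 0.015, "wx": 0, "wy": 0, "wz": 0, "claw": 14},
    {"dx": 0, "dy": 0, "dz": 0.025, "wx": 0, "wy": 0, "wz": 0, "claw": 14},
    {"dx": 0, "dy": 0, "dz": 0.025, "wx": 0, "wy": 0, "wz": 0, "claw": 14}
  ]
}}

```text
clock: 38.55
tool_pos: [0.4521, -0.3486, 0.0048]
eef_rot: [0.725, -0.689, -0.0, 0.001]
contact_force: [-0.5, 0.4, 5.4]
opening: 0.251
finger_force: 6.0
```

Call:
{"api": "step_arm", "payload": {
  "motion": [
    {"dx": 0, "dy": 0, "dz": -0.015, "wx": 0, "wy": 0, "wz": 0, "claw": 24},
    {"dx": 0, "dy": 0, "dz": -0.015, "wx": 0, "wy": 0, "wz": 0, "claw": 27},
    {"dx": 0, "dy": 0, "dz": -0.015, "wx": 0, "wy": 0, "wz": 0, "claw": 28.5},
    {"dx": 0, "dy": 0, "dz": -0.15, "wx": 0, "wy": 0, "wz": 0, "claw": 28.5},
    {"dx": 0, "dy": 0, "dz": -0.5, "wx": 0, "wy": 0, "wz": 0, "claw": 28.5},
    {"dx": 0, "dy": 0, "dz": -1, "wx": 0, "wy": 0, "wz": 0, "claw": 28.5}
  ]
}}

```text
clock: 39.15
tool_pos: [0.4513, -0.3472, 0.0841]
eef_rot: [0.725, -0.689, -0.002, 0.001]
contact_force: [-0.0, -0.1, 0.1]
opening: 0.323
finger_force: 0.0
```

Call:
{"api": "step_arm", "payload": {
  "motion": [
    {"dx": 0, "dy": 0, "dz": -0.35, "wx": 0, "wy": 0, "wz": 0, "claw": 30},
    {"dx": 0, "dy": 0, "dz": -0.7, "wx": 0, "wy": 0, "wz": 0, "claw": 30},
    {"dx": 0, "dy": 0, "dz": -1, "wx": 0, "wy": 0, "wz": 0, "claw": 30}
  ]
}}

```text
clock: 39.45
tool_pos: [0.4523, -0.3483, 0.1663]
eef_rot: [0.725, -0.689, -0.0, 0.001]
contact_force: [-0.2, 0.4, -0.5]
opening: 0.34
finger_force: 0.0
```

Call:
{"api": "step_arm", "payload": {
  "motion": [
    {"dx": 0, "dy": 0, "dz": -0.35, "wx": 0, "wy": 0, "wz": 0, "claw": 30},
    {"dx": 0, "dy": 0, "dz": -0.7, "wx": 0, "wy": 0, "wz": 0, "claw": 30},
    {"dx": 0, "dy": 0, "dz": -1, "wx": 0, "wy": 0, "wz": 0, "claw": 30}
  ]
}}

```text
clock: 39.75
tool_pos: [0.4522, -0.3482, 0.2462]
eef_rot: [0.725, -0.689, -0.0, 0.001]
contact_force: [1.6, -0.2, 0.1]
opening: 0.339
finger_force: 0.0
```

Call:
{"api": "step_arm", "payload": {
  "motion": [
    {"dx": 0, "dy": 0, "dz": -0.35, "wx": 0, "wy": 0, "wz": -0.04, "claw": 30},
    {"dx": 0, "dy": 0, "dz": -0.7, "wx": 0, "wy": 0, "wz": -0.08, "claw": 30},
    {"dx": 0, "dy": 0, "dz": -1, "wx": 0, "wy": 0, "wz": -0.12, "claw": 30}
  ]
}}

```text
clock: 40.05
tool_pos: [0.4521, -0.3483, 0.3261]
eef_rot: [0.843, -0.539, -0.0, 0.001]
contact_force: [1.1, -0.3, -0.4]
opening: 0.338
finger_force: 0.0
```

Call:
{"api": "step_arm", "payload": {
  "motion": [
    {"dx": -0.2, "dy": 0.2, "dz": -0.35, "wx": 0, "wy": 0, "wz": -0.04, "claw": 30},
    {"dx": -0.4, "dy": 0.4, "dz": -0.7, "wx": 0, "wy": 0, "wz": -0.08, "claw": 30},
    {"dx": -0.6, "dy": 0.6, "dz": -1, "wx": 0, "wy": 0, "wz": -0.12, "claw": 30}
  ]
}}

```text
clock: 40.35
tool_pos: [0.3876, -0.3244, 0.4059]
eef_rot: [0.929, -0.371, -0.001, 0.001]
contact_force: [-1.1, -0.5, -0.0]
opening: 0.338
finger_force: 0.0
```

Call:
{"api": "step_arm", "payload": {
  "motion": [
    {"dx": -0.5, "dy": 0, "dz": 0, "wx": 0, "wy": 0, "wz": 0, "claw": 30},
    {"dx": -1, "dy": 0, "dz": 0, "wx": 0, "wy": 0, "wz": 0, "claw": 30}
  ]
}}

```text
clock: 40.55
tool_pos: [0.3298, -0.269, 0.4051]
eef_rot: [0.927, -0.374, -0.0, 0.0]
contact_force: [-0.5, 0.8, -0.3]
opening: 0.34
finger_force: 0.0
```

Call:
{"api": "step_arm", "payload": {
  "motion": [
    {"dx": -0.5, "dy": 0, "dz": 0, "wx": 0, "wy": 0, "wz": 0, "claw": 30},
    {"dx": -1, "dy": 0, "dz": 0, "wx": 0, "wy": 0, "wz": 0, "claw": 30},
    {"dx": -1, "dy": 0, "dz": 0, "wx": 0, "wy": 0, "wz": 0, "claw": 30},
    {"dx": -1, "dy": 0, "dz": 0, "wx": 0, "wy": 0, "wz": 0, "claw": 30}
  ]
}}

```text
clock: 40.95
tool_pos: [0.2734, -0.2134, 0.4049]
eef_rot: [0.928, -0.373, -0.0, -0.0]
contact_force: [0.4, -0.6, -0.8]
opening: 0.34
finger_force: 0.0
```

```bash
python3 -c "
from plan import *
st()"; python3 bview.py pics/b4.png
```

```text
40.95 [ 0.2734 -0.2134  0.4049] [ 0.     0.001 -1.   ] F [ 0.39 -0.58 -0.82] op 30.0 ff 0.0 q [-0.18  0.1   0.81  2.05 -0.08  1.03 -1.66]
```

View pics/b4.png

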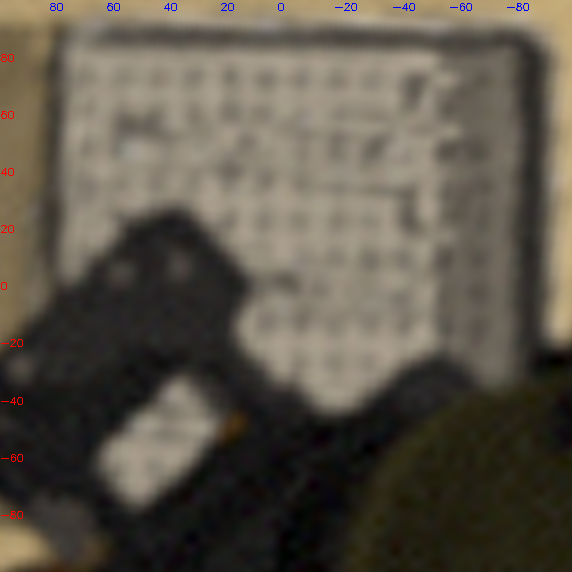

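The arm hides part of the basket, and clamp_c's pivot shows near (285,285). I'll clear the arm and check by differencing numerically, since the ten pictures are used.

Call:
{"api": "step_arm", "payload": {
  "motion": [
    {"dx": 0, "dy": -0.5, "dz": 0, "wx": 0, "wy": 0, "wz": 0, "claw": 30},
    {"dx": 0, "dy": -1, "dz": 0, "wx": 0, "wy": 0, "wz": 0, "claw": 30}
  ]
}}

```text
clock: 41.2
tool_pos: [0.3305, -0.1568, 0.4048]
eef_rot: [0.927, -0.375, 0.0, 0.001]
contact_force: [0.8, -1.0, 0.1]
opening: 0.341
finger_force: 0.0
```

Call:
{"api": "step_arm", "payload": {
  "motion": [
    {"dx": -0.2, "dy": -0.5, "dz": 0, "wx": 0, "wy": 0, "wz": 0, "claw": 30},
    {"dx": -0.4, "dy": -1, "dz": 0, "wx": 0, "wy": 0, "wz": 0, "claw": 30}
  ]
}}

```text
clock: 41.4
tool_pos: [0.3634, -0.0756, 0.4043]
eef_rot: [0.927, -0.374, -0.0, 0.001]
contact_force: [1.0, -0.1, 0.0]
opening: 0.344
finger_force: 0.0
```

Call:
{"api": "step_arm", "payload": {
  "motion": [
    {"dx": -0.2, "dy": -0.5, "dz": 0, "wx": 0, "wy": 0, "wz": 0, "claw": 30},
    {"dx": -0.4, "dy": -1, "dz": 0, "wx": 0, "wy": 0, "wz": 0, "claw": 30}
  ]
}}

```text
clock: 41.6
tool_pos: [0.3955, 0.005, 0.4042]
eef_rot: [0.928, -0.374, -0.0, 0.001]
contact_force: [1.9, -1.1, 0.3]
opening: 0.345
finger_force: 0.0
```

Call:
{"api": "step_arm", "payload": {
  "motion": [
    {"dx": -0.2, "dy": -0.5, "dz": 0, "wx": 0, "wy": 0, "wz": 0, "claw": 30},
    {"dx": -0.4, "dy": -1, "dz": 0, "wx": 0, "wy": 0, "wz": 0, "claw": 30},
    {"dx": -0.4, "dy": -1, "dz": 0, "wx": 0, "wy": 0, "wz": 0, "claw": 30}
  ]
}}

```text
clock: 41.9
tool_pos: [0.429, 0.0895, 0.4031]
eef_rot: [0.929, -0.369, -0.001, 0.0]
contact_force: [0.1, 0.0, -1.2]
opening: 0.341
finger_force: 0.0
```

```bash
python3 bview.py pics/b5.png; python3 -c "
from plan import *
st()
a=cv2.imread('pics/b3.png',0).astype(float);b=cv2.imread('pics/b5.png',0).astype(float)
k=lambda m: cv2.resize(cv2.GaussianBlur(m,(0,0),4),(38,38),interpolation=cv2.INTER_AREA)
D=k(np.abs(cv2.GaussianBlur(b,(0,0),3)-cv2.GaussianBlur(a,(0,0),3)))
for row in D: print(''.join(' .:*#@'[min(5,int(v/5))] for v in row))
p,d=np.load('last_top.npz').values(); W=world('top',d)
for n,(u,v) in dict(petri1=(252,330),bottle=(555,335),timer=(298,345)).items(): print(n,W[int(v*.64),int(u*.64)].round(3))
"
```

```text
41.95 [0.4279 0.086  0.4033] [-0.002 -0.002 -1.   ] F [ 0.22 -0.91 -0.54] op 30.2 ff 0.0 q [-0.73  0.27  0.58  1.85 -0.16  1.07 -2.43]
........................... .. .......
...    ... ....... . .......... ......
  . ..      .   .                  ...
 ....... ....  .. ..  .. ...         .
 . ........ ...................      .
 .  ...... ............ ... ..       .
..  ...... .............  ...   .    .
     ........... ......  ....        .
..  ........ ..... ... ..  . .       .
      ................ .....         .
.   ...........  ....... .. .        .
  . .....  .... .. ..... .. .       ..
.   .**:........... .........       ..
.   ****:..... ...........  ..       .
.. .*..@@. . ... ....... .    .     ..
   .*::@@. ...... .........     .   ..
.   :***:.......:   ..........      ..
    .:#..*#:.:::*:*:::.*#::::.      ..
   ...:.*@@#::*##@@@##.*#*.*#.  .    .
  . .:::@@*#******@@@#.:.***:.       .
   .:.:##@##*#::###@@@***####.       .
   ....#*:****:.::*#@#:::::**.      ..
     .:@:....................  ..   ..
    .::: ............. ... .:.  .    .
... ..:..... ...............:.  ..   .
    .............................    .
    ...  ....................       ..
.   ..................... ... ..    ..
     ............... .... ....   .  ..
.    ...................  ...    ..  .
    .........................    .  ..
 .  .......... ..............       ..
   ......... .............  .. .      
  .  .... ...  .. ...... .  ...       
     ....... .  . .......   . .  .  . 
..    .. .................. .   ...   
...............................       
..  ......................... .....   
petri1 [0.341 0.386 0.013]
bottle [ 0.317 -0.266  0.074]
timer [0.304 0.275 0.062]
```

```bash
python3 -c "
from plan import *
p,d=np.load('last_top.npz').values(); W=world('top',d); a=np.radians(3.3)
q=W[...,:2]-[.452,-.369]; X=q@[np.cos(a),np.sin(a)]; Y=q@[-np.sin(a),np.cos(a)]
ok=True
for n,(x,y) in dict(ringU=(25,66),ringL=(-12,66),bars=(0,25),tip=(0,-45),floor=(0,-68)).items():
    m=(abs(X*1000-x)<12)&(abs(Y*1000-y)<9)&(d>0); z=W[m][:,2]*1000; print(n,m.sum(),np.median(z).round(1),np.percentile(z,95).round(1)); ok&=np.percentile(z,95)<22
print(ok)
if ok: print(workorder.finish_job())
"
```

```text
ringU 26 2.3 8.5
ringL 26 3.2 9.3
bars 34 2.3 9.6
tip 35 1.8 7.0
floor 31 0.6 3.8
True
the job is handed in; nothing more can be done
None
```

I laid all three forceps flat in the steriliser basket and handed the job in at about 42 s: none was ratcheted shut (each gripped at about 22 mm; shut would be 16.5–18 mm), so the dish stays empty, and the verdict was not shown.

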